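# Make up two kiln test-firing kits, one part from under a hold-down bar

## Task

Make up the two test-firing kits: the rectangular wooden tray gets the clay tile, lying flat, and the tall kiln prop; the round white dish gets the three-armed stilt, points up, and the short kiln prop; everything rests on the tray's or dish's own floor, and the props stand upright. The tile is drying under a hinged hold-down bar: swing the bar right up and back while the tile still lies in its place, leave it open, then slide the tile forward out of the bed. Do not disturb the freshly thrown cup that stands among the stock.

Things in the scene. Friction and masses are not known exactly. Their poses are not given: they have to be found in the camera images.
- tile_mid (a point): loose red-brown clay tile, 100 x 50 x 9 mm, about 90 g; the point is its centre. Its x axis runs along the 100 mm, z up. At the start it lies flat on the drying bed, held under the hinged bar, its centre about 25 mm above the table.
- tall_mid (a point): tall kiln prop: loose off-white upright cylinder, 30 mm diameter, 75 mm high, about 110 g; the point is its centre, half-way up; z along the cylinder.
- short_mid (a point): short kiln prop: loose off-white upright cylinder, 30 mm diameter, 40 mm high, about 60 g; the point is its centre, half-way up; z along the cylinder.
- stilt_mid (a point): three-armed kiln stilt: loose white ceramic star, about 50 g, flat underneath. Three arms, each 10 mm wide, 16 mm high, reach 36 mm out from a hub of 20 mm diameter, at 0, 120 and 240 degrees from its x axis; an 8 mm spike stands on each arm, 31 mm out. The point is the hub's centre, 8 mm above its underside; z up.
- tray: rectangular dark wooden tray, fixed, outside 212 mm along its x by 132 mm along its y; floor 6 mm thick, rim 6 mm thick and 14 mm high above the table (8 mm above the tray's floor), inside 200 x 120 mm. Origin: centre of its underside, on the table.
- dish: round white ceramic dish, fixed, 192 mm outside diameter; flat floor 6 mm thick, upright rim 6 mm thick and 14 mm high above the table, inside 180 mm diameter. Origin: centre of its underside, on the table.
- bed_seat (a point): drying bed, fixed: dark plank 36 mm wide, 20 high, along its x from 95 before (-x) to 70 behind the point. The point: where the tile's centre starts (+-3), 24.5 above the table; the tile overhangs 7 each side. A bridge 32 to 62 behind it (posts 30 to 40 either side, slab 7 above the tile) stops lifting until the tile has slid 20 to -x. Bar's hinge axis: along y, 47 behind, 52 above the table.
- bar (a joint): angle (rad) of the hinged steel hold-down bar: 0 closed across the tile's middle (starts at 0 to 0.1), growing as its front end swings up and back (to the bed's +x), 1.57 upright, stop at 1.95. The hinge is stiff: it stays where it is left; lifting takes about 3 N at the handle.
- bar_handle (a point): middle of the bar's handle rod: steel, 10 mm diameter, along the bed's y, 44 mm free between its two posts. In the bar's frame it is 70 mm before the hinge and 36 mm above it (32 mm clear over the bar); it moves with the bar. At angle 0: 23 mm before the bed's point, 88 mm above the table. Under it the bar has a rubber pad, 20 mm long, 22 mm deep.
- cup_mid (a point): freshly thrown grey clay cup, loose, 62 mm diameter, 62 mm high, open on top; to be left alone. The point is its centre, half-way up.
Not all that is in view belongs to the job. What is shaped like the part that bears tall_mid but orange is not meant.

How it is judged:
By the outcome, as a careful person would: the job done as asked, in the order asked, and still so for the second after the job is handed in, with the robot touching nothing.
It also fails if it takes over 136 s, if anything falls off the work surface, if the arm or the gripper's body presses on something with over 40 N, if the wrist force passes 120 N, or if a joint passes its speed limit or range.

## Robot

A 6-joint arm with a two-finger parallel gripper is mounted at the origin on the work surface. World frame = base frame: x ahead of the robot, y to its left, z up, the work surface at z = 0. Lengths are in mm, angles in rad, forces in N, time in s.
With the tool pointing down it reaches from about 350 to 975 mm from the base axis. Payload 7.1 kg.
Tool frame: the origin (TCP) lies at the very end of the fingers, on their centre line; the grasp point (between the pads) lies 19 mm behind it; z points along the fingers, y is the direction in which the jaws open and shut (so a half turn about z gives the same grasp; the last joint's range is limited). The gripper opens to 88 mm and grips with 3 to 60 N. Pads are 20 mm wide; open, the fingers measure 115 mm over their backs; the gripper's body (75 mm by 178 mm) begins 61 mm behind the grasp point.
Start: joints at [1.202, 0.423, 1.63, -0, 1.089, -0.019], TCP at [214.162, 587.145, 222.675] pointing down, gripper open.
Joint ranges: [-3, 3], [-0.9, 2.11], [0.09, 2.58], [-1.31, 4.45], [0.11, 2.69], [-2.54, 2.54]. Speed limits (rad/s): [2.39, 2.39, 3.01, 3.14, 3.14, 3.14].

## Interface

Orientations are given as a rotation vector (axis times angle).
In Python, from workcell import readout, imaging, close_job gives the robot as it stands.
- The arm moves only by the tool carry_out, never from a script. Its argument "rows" is a list of rows, each a list of 3 entries, a list of its own where there are three numbers: the shift along the tool's x, y, z in m, then the turn, a rotation vector about the tool's x, y, z in rad, then the closure, from 0 (fully open) to 1 (shut). In form: [[[dx, dy, dz], [wx, wy, wz], hand], ...]. A call has 1 to 12 rows; each row shifts and turns the commanded pose from where the row before left it, along the tool's axes as they then stand; what a row does not reach is not made up. A row lasts 1/12 s, in which the tool goes at most 41.7 mm and 7.16 degrees, less where a joint would pass 70% of its speed; a pose out of reach is approached as far as the arm can. A call with a gripper value outside its range is refused whole. The fingers move at their own pace and stop on an object; the grip force is fixed at half the most. Time passes only in rows, so rows that do not move let the fingers close. It gives the time, the measured TCP pose, the force and the opening at its end, in the units of the state.
- readout.get_obs(): the state, without advancing time (a new reading comes with each control period).
- imaging.get_image(name): name is "scene" or "top"; returns the picture (420x560x3 uint8, red, green, blue); there is no depth.
- imaging.camera_params(name): a dict with "fx", "fy", "cx", "cy" (pixels), "k1" (the pictures are not rectified: a ray, as slopes to the right and down, at radius r is drawn at 1 + k1 r^2 times it, then the intrinsics apply), "rvec" (rotation vector, rad) and "tvec" (3), from world to camera coordinates, as OpenCV has them. Camera axes: x right, y down, z forward; pixel columns grow to the right and rows downward; lengths in mm; the calibration is good to about 2 mm. A picture is of the moment at which its call begins. camera_params takes no time and is no camera call.
- close_job(): hands the job in, once; it reports no verdict.
The state is a dict: "t": time; "qpos": joint angles; "qvel": joint speeds; "joint_torque": joint torques, N m; "ee_pos": TCP position; "orientation": TCP orientation; "ft_force": force on the tool from outside, world axes, zero at the start; "moment": the same for the moment, N m; "width": finger opening in mm.
Only numpy, scipy, OpenCV 4.12 (cv2) and the standard library are available. Lean on these libraries where they do the work, as an engineer would, in place of code of your own. Each camera call takes 0.05 s, during which the arm holds its last target.

## Working session

There is one attempt and no reset: what is moved stays moved. The work goes in short steps, Python scripts to look and compute and a tool call to move; the robot and the scene stay as the last step left them, time stands still between calls to the robot, and variables do not carry over. Pictures are saved under pics/ and viewed, and the job is handed in when it is done.

Besides the shell and the picture viewer there is one more tool, called by a JSON object that holds its "method" and its "body". carry_out: Moves the arm, as the interface text tells. Its arguments: {"type":"object","properties":{"rows":{"type":"array","items":{"type":"array"}}},"required":["rows"]}

```bash
ls; mkdir -p pics; python3 - <<'E'
from workcell import readout, imaging
import cv2
print(readout.get_obs())
for n in ("scene","top"):
    print(n,imaging.camera_params(n))
    im=imaging.get_image(n); cv2.imwrite(f"pics/{n}0.png",im[:,:,::-1])
E
```

```text
pics
{'t': 0.0, 'qpos': array([ 1.20201232e+00,  4.23825091e-01,  1.63068765e+00,  3.37779386e-07,
        1.08857572e+00, -1.90228739e-02]), 'qvel': array([-6.10475475e-05, -1.09120321e-03,  7.25290836e-04, -4.13108127e-04,
       -1.29253344e-03, -4.86571158e-04]), 'joint_torque': array([ 3.37470330e-03, -5.44604588e+01, -2.73670542e+01,  6.45575090e-02,
        2.27210205e-02, -1.11894983e-04]), 'ee_pos': array([213.96203951, 586.65066025, 221.91244461]), 'orientation': array([-5.46557262e-01, -3.09338997e+00,  2.30526790e-03]), 'ft_force': array([-0.52053318, -0.02380737,  0.2758453 ]), 'moment': array([-0.00204128, -0.08639156,  0.03335614]), 'width': 87.82955646824762}
scene {'fx': 436.39163014098364, 'fy': 436.39163014098364, 'cx': 273.51387106780174, 'cy': 209.6520255824266, 'k1': -0.010385090820980348, 'rvec': array([ 0.97124738,  2.40274476, -1.11422814]), 'tvec': array([ 366.48406172, -178.06397766, 1206.29386119])}
top {'fx': 445.2841769649543, 'fy': 445.2841769649543, 'cx': 281.49018112746825, 'cy': 207.70807944213877, 'k1': -0.12263725255185462, 'rvec': array([ 2.20746471, -2.14591141,  0.05923354]), 'tvec': array([  -2.08692229,  516.49079365, 1187.99618274])}
```

View pics/scene0.png

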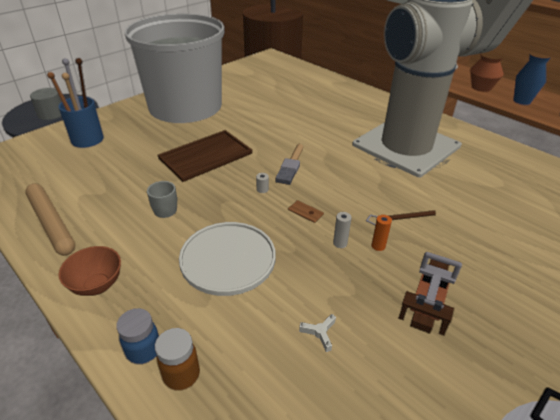

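View pics/top0.png

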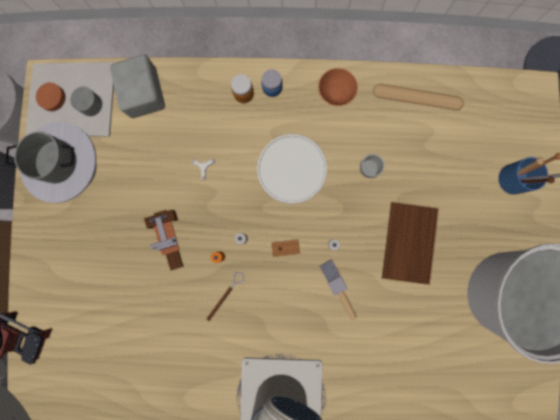

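```bash
cat > h.py <<'E'
import numpy as np, cv2
from workcell import readout, imaging
P={n:imaging.camera_params(n) for n in("scene","top")}
def proj(n,X):
    p=P[n];X=np.atleast_2d(np.array(X,float))
    R=cv2.Rodrigues(p['rvec'])[0];c=X@R.T+p['tvec'];s=c[:,:2]/c[:,2:]
    r2=(s**2).sum(1,keepdims=True);s=s*(1+p['k1']*r2)
    return s*[p['fx'],p['fy']]+[p['cx'],p['cy']]
def ray(n,uv):
    p=P[n];d=(np.array(uv,float)-[p['cx'],p['cy']])/[p['fx'],p['fy']]
    s=d.copy()
    for _ in range(20): s=d/(1+p['k1']*(s**2).sum())
    R=cv2.Rodrigues(p['rvec'])[0];return -R.T@p['tvec'],R.T@np.r_[s,1]
def onz(n,uv,z):
    o,d=ray(n,uv);return (o+d*(z-o[2])/d[2])
def img(n,f=None):
    im=np.ascontiguousarray(imaging.get_image(n)[:,:,::-1])
    if f: cv2.imwrite(f,im)
    return im
def crop(im,u0,v0,u1,v1,k,f):
    cv2.imwrite(f,cv2.resize(im[v0:v1,u0:u1],None,fx=k,fy=k,interpolation=cv2.INTER_CUBIC))
E
python3 - <<'E'
from h import *
t=cv2.imread('pics/top0.png');s=cv2.imread('pics/scene0.png')
crop(t,130,140,260,280,5.5//1,'pics/c1.png') if 0 else crop(t,130,145,270,275,4,'pics/c1.png')
crop(t,255,120,455,300,3,'pics/c2.png')
crop(s,290,180,480,350,4,'pics/c3.png')
crop(s,120,110,340,300,3,'pics/c4.png')
E
```

```text
(no output)
```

View pics/c1.png

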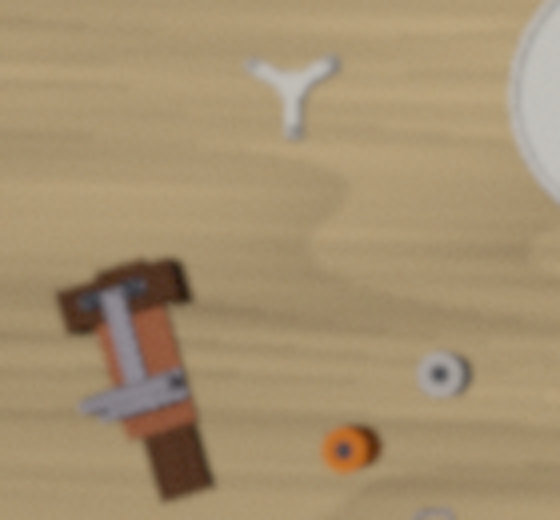

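View pics/c2.png

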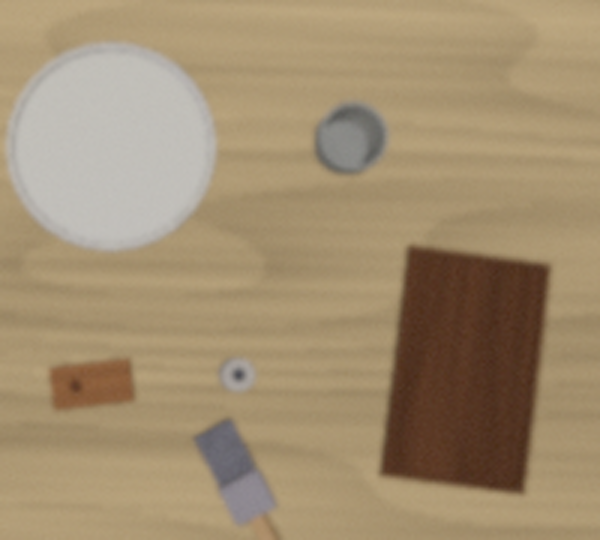

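View pics/c3.png

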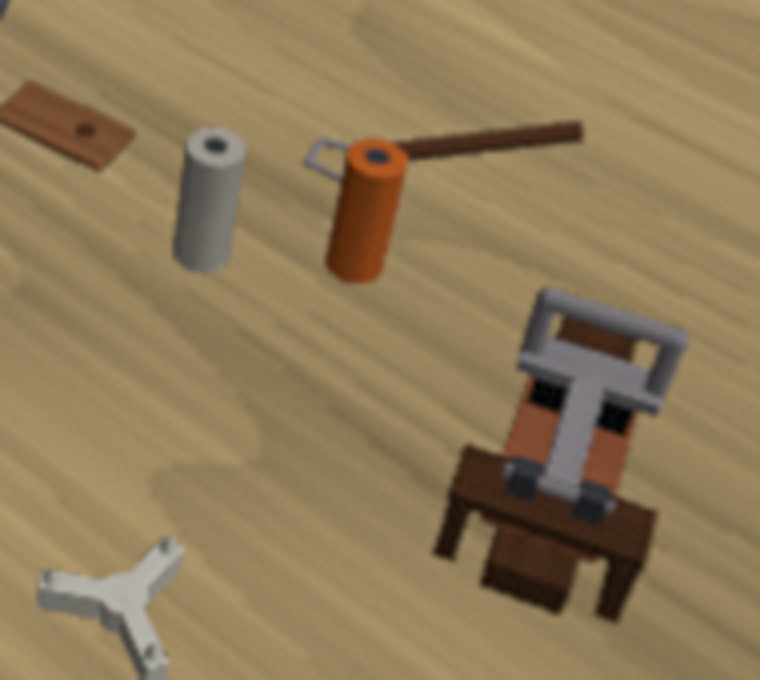

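View pics/c4.png

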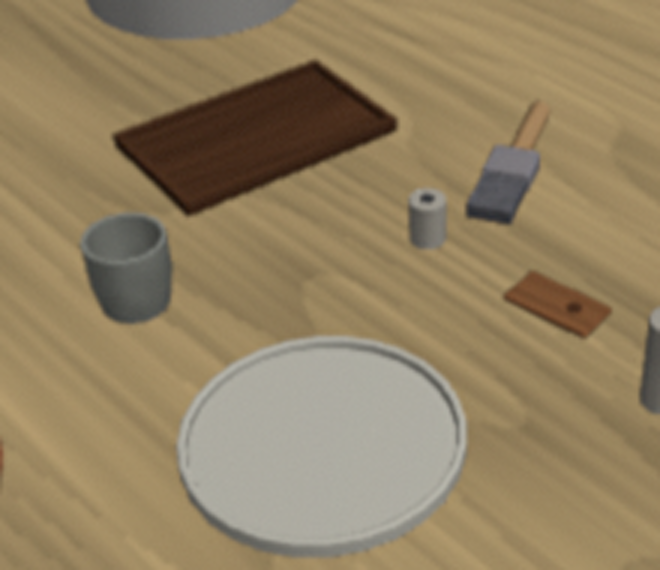

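```bash
cat > m.py <<'E'
from h import *
C1=lambda u,v:(u/4+130-.375,v/4+145-.375)
C2=lambda u,v:(u/3+255-.33,v/3+120-.33)
C3=lambda u,v:(u/4+290-.375,v/4+180-.375)
C4=lambda u,v:(u/3+120-.33,v/3+110-.33)
def pr(s,*a): print(s,*[np.round(x,1) for x in a])
pr('tall',onz('top',C1(441,374),75),onz('scene',C3(216,145),75))
pr('orange',onz('top',C1(347,450),75),onz('scene',C3(377,157),75))
pr('short',onz('top',C2(238,375),40),onz('scene',C4(428,198),40))
pr('stilt',onz('top',C1(291,92),16),onz('scene',C3(121,592),16))
pr('tips z24',*[onz('top',C1(*p),22) for p in((250,64),(335,63),(293,135))])
pr('tips scene',*[onz('scene',C3(*p),24) for p in((167,544),(48,575),(153,651))])
pr('dish',onz('top',C2(112,146),14))
pr('tray',*[onz('top',C2(*p),14) for p in((410,247),(550,265),(524,492),(382,474))])
pr('tray s',*[onz('scene',C4(*p),14) for p in((116,139),(190,209),(396,124),(316,63))])
pr('cup',onz('top',C2(351,138),62),onz('scene',C4(126,236),62))
pr('plank front',*[onz('top',C1(*p),20) for p in((165,500),(213,487))])
pr('tile front',*[onz('top',C1(*p),29) for p in((127,438),(197,420))])
pr('handle s',*[onz('scene',C3(*p),88) for p in((548,297),(680,336))])
pr('slab corners s z43',*[onz('scene',C3(*p),43) for p in((468,448),(655,512))])
pr('tool',proj('top',[214,586,222]))
E
python3 m.py
```

```text
tall [430.8 116.5  75. ] [431.6 117.7  75. ]
orange [380.  175.7  75. ] [381.6 178.3  75. ]
short [ 420.6 -129.7   40. ] [ 422.1 -129.    40. ]
stilt [621.1 233.6  16. ] [627.6 232.9  16. ]
tips z24 [639.  261.8  22. ] [640.9 202.8  22. ] [590.5 229.7  22. ]
tips scene [599.9 233.8  24. ] [647.8 209.3  24. ] [644.  263.6  24. ]
dish [625.5 -13.1  14. ]
tray [ 540.6 -287.    14. ] [ 527.8 -417.2   14. ] [ 320.7 -395.4   14. ] [ 334.5 -264.7   14. ]
tray s [ 533.3 -407.5   14. ] [ 546.8 -277.9   14. ] [ 342.  -256.9   14. ] [ 325.4 -388.4   14. ]
cup [ 630.9 -222.8   62. ] [ 633.3 -224.    62. ]
plank front [339.3 308.1  20. ] [349.4 275.3  20. ]
tile front [380.7 333.6  29. ] [394.6 285.9  29. ]
handle s [419. 292.  88.] [398.6 343.9  88. ]
slab corners s z43 [478.8 300.2  43. ] [451.6 374.1  43. ]
tool [[ 32.5 323. ]]
```

```bash
cat > fit.py <<'E'
from m import *
from scipy.optimize import least_squares
def T(p,L): 
    c,s=np.cos(p[2]),np.sin(p[2]);L=np.atleast_2d(L)
    return np.c_[p[0]+c*L[:,0]-s*L[:,1],p[1]+s*L[:,0]+c*L[:,1],L[:,2]]
def bedpts(p):
    a=p[3]; h=lambda dx,dz,y:[47-dx*np.cos(a)-dz*np.sin(a)*1.0,y,52+dx*np.sin(a)+dz*np.cos(a)]
    # lift: front up: rotates toward +x
    h=lambda f,u,y:[47-f*np.cos(a)+u*np.sin(a),y,52+f*np.sin(a)+u*np.cos(a)]
    return [('top',C1(165,500),[-95,18,20]),('top',C1(213,487),[-95,-18,20]),
     ('top',C1(127,438),[-50+p[4],25,29]),('top',C1(197,420),[-50+p[4],-25,29]),
     ('scene',C3(548,295),h(70,40,-26)),('scene',C3(682,335),h(70,40,26)),
     ('top',C1(85,406),h(70,36,27)),('top',C1(183,383),h(70,36,-27)),
     ('scene',C3(485,588),[70,-18,0]),('scene',C3(560,612),[70,18,0])]
def res(p):
    return np.concatenate([(proj(n,T(p,X))[0]-np.array(c)) for n,c,X in bedpts(p)]+[[p[4]/3,p[3]/.05-1]])
r=least_squares(res,[435,323,.3,.05,0],loss='soft_l1')
if __name__=='__main__':
    print(np.round(r.x,3));print(np.round(res(r.x).reshape(-1,2),1))
    t=cv2.imread('pics/top0.png');s=cv2.imread('pics/scene0.png')
    th=np.arctan2(28,-203)
    def draw(im,n,pts,k=4,col=(0,255,0)):
        q=proj(n,pts);q=np.round((q+.5)*k*1).astype(int);cv2.polylines(im,[q.reshape(-1,1,2)],True,col,1)
    T4=cv2.resize(t,None,fx=4,fy=4,interpolation=cv2.INTER_CUBIC);S4=cv2.resize(s,None,fx=4,fy=4,interpolation=cv2.INTER_CUBIC)
    tray=[430.9,-341,np.arctan2(540.6-527.8,130.2)+np.pi/2]
    print('trayyaw',tray[2])
    bp=r.x
    for im,n in((T4,'top'),(S4,'scene')):
        for a,b,z in((106,66,14),(100,60,6)): draw(im,n,T([*tray[:2],-np.pi/2-0.105+np.pi/2*0+0],[[i*a,j*b,z] for i,j in((1,1),(1,-1),(-1,-1),(-1,1))]) if 0 else T([tray[0],tray[1],-.105],[[i*a,j*b,z] for i,j in((1,1),(1,-1),(-1,-1),(-1,1))]))
        draw(im,n,T(bp,[[-95,18,20],[-95,-18,20],[70,-18,20],[70,18,20]]))
        draw(im,n,T(bp,[[-50,25,29],[-50,-25,29],[50,-25,29],[50,25,29]]),col=(255,0,0))
        draw(im,n,T(bp,[[32,40,45],[32,-40,45],[62,-40,45],[62,40,45]]),col=(0,0,255))
        A=np.linspace(0,2*np.pi,60)
        for rr,z in((96,14),(90,6),(96,0)): draw(im,n,np.c_[625.5+rr*np.cos(A),-13.1+rr*np.sin(A),A*0+z])
        draw(im,n,np.c_[432+15*np.cos(A),117+15*np.sin(A),A*0+75]);draw(im,n,np.c_[421.3+15*np.cos(A),-129.3+15*np.sin(A),A*0+40])
        draw(im,n,np.c_[432+15*np.cos(A),117+15*np.sin(A),A*0]);draw(im,n,np.c_[421.3+15*np.cos(A),-129.3+15*np.sin(A),A*0])
        sp=[622,233,np.pi+.04]
        o=[]
        for k in range(3):
            an=k*2*np.pi/3;o+=[[36*np.cos(an)-w*5*np.sin(an),36*np.sin(an)+w*5*np.cos(an),16] for w in(-1,1)]
        draw(im,n,T(sp,o)); draw(im,n,T(sp,[[x,y,0] for x,y,_ in o]),col=(255,0,0))
    cv2.imwrite('pics/o1.png',T4[145*4:275*4,130*4:270*4]);cv2.imwrite('pics/o2.png',T4[120*4:300*4,255*4:455*4])
    cv2.imwrite('pics/o3.png',S4[180*4:355*4,290*4:480*4]);cv2.imwrite('pics/o4.png',cv2.resize(S4[110*4:300*4,120*4:340*4],None,fx=.75,fy=.75))
E
python3 fit.py
```

```text
tall [430.8 116.5  75. ] [431.6 117.7  75. ]
orange [380.  175.7  75. ] [381.6 178.3  75. ]
short [ 420.6 -129.7   40. ] [ 422.1 -129.    40. ]
stilt [621.1 233.6  16. ] [627.6 232.9  16. ]
tips z24 [639.  261.8  22. ] [640.9 202.8  22. ] [590.5 229.7  22. ]
tips scene [599.9 233.8  24. ] [647.8 209.3  24. ] [644.  263.6  24. ]
dish [625.5 -13.1  14. ]
tray [ 540.6 -287.    14. ] [ 527.8 -417.2   14. ] [ 320.7 -395.4   14. ] [ 334.5 -264.7   14. ]
tray s [ 533.3 -407.5   14. ] [ 546.8 -277.9   14. ] [ 342.  -256.9   14. ] [ 325.4 -388.4   14. ]
cup [ 630.9 -222.8   62. ] [ 633.3 -224.    62. ]
plank front [339.3 308.1  20. ] [349.4 275.3  20. ]
tile front [380.7 333.6  29. ] [394.6 285.9  29. ]
handle s [419. 292.  88.] [398.6 343.9  88. ]
slab corners s z43 [478.8 300.2  43. ] [451.6 374.1  43. ]
tool [[ 32.5 323. ]]
[4.33063e+02 3.25619e+02 3.48000e-01 1.00000e-03 1.24800e+00]
[[-0.7  0.6]
 [-0.3 -0.2]
 [ 0.4  0.8]
 [ 0.2 -0.4]
 [ 0.8 -0.3]
 [-1.9 -0.7]
 [ 0.8  0.2]
 [-4.2 -0.5]
 [-1.5 -0.2]
 [ 0.8  1.6]
 [ 0.4 -1. ]]
trayyaw 1.6687917225574147
```

View pics/o1.png

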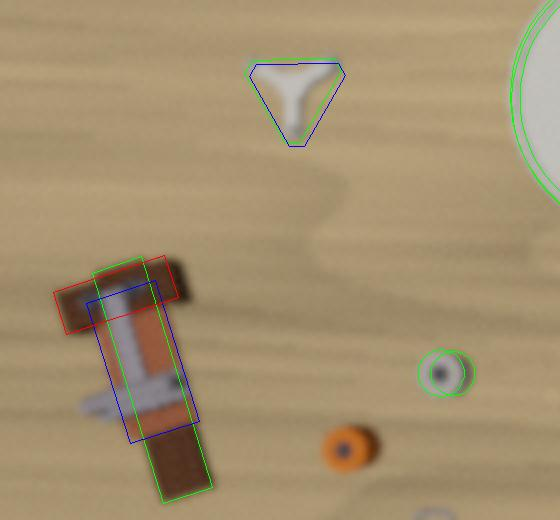

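View pics/o2.png

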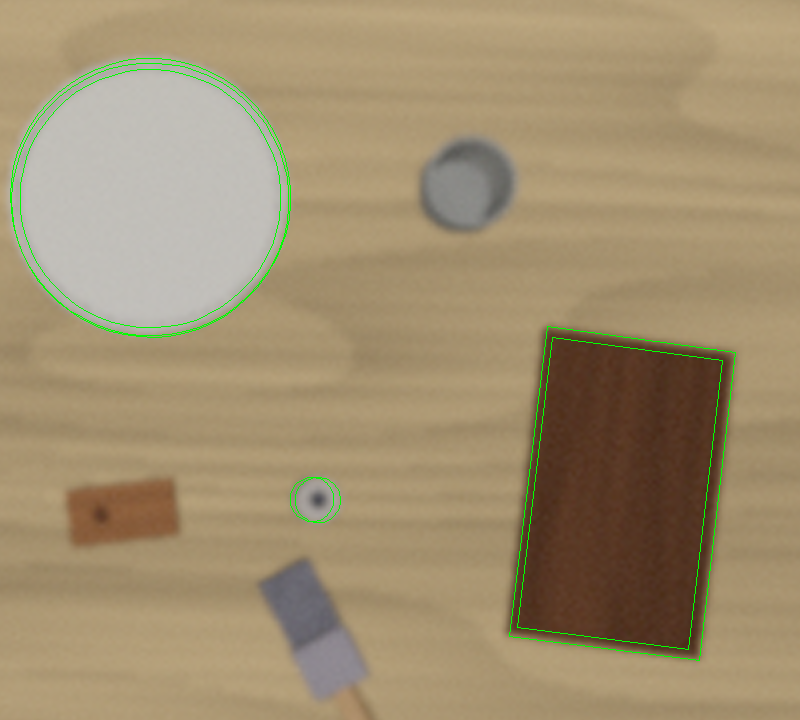

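View pics/o3.png

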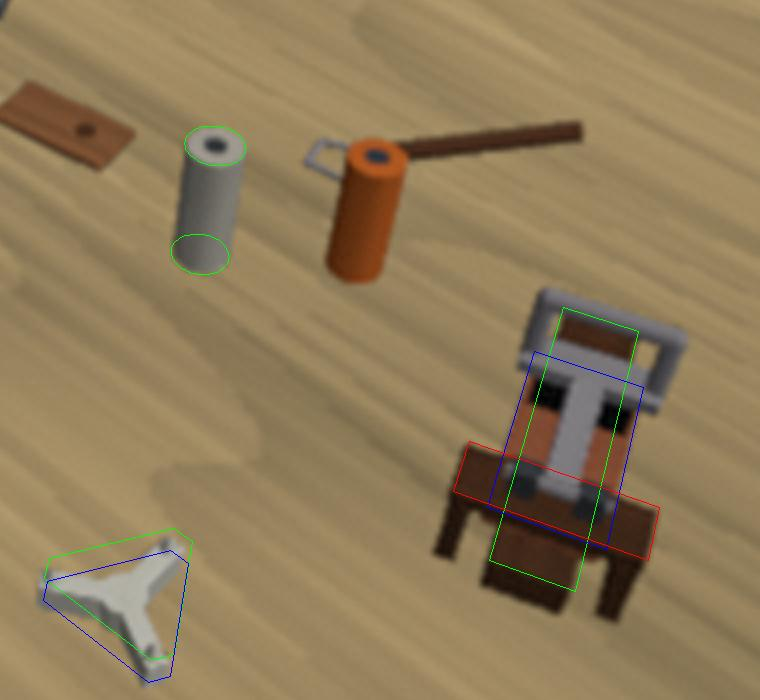

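View pics/o4.png

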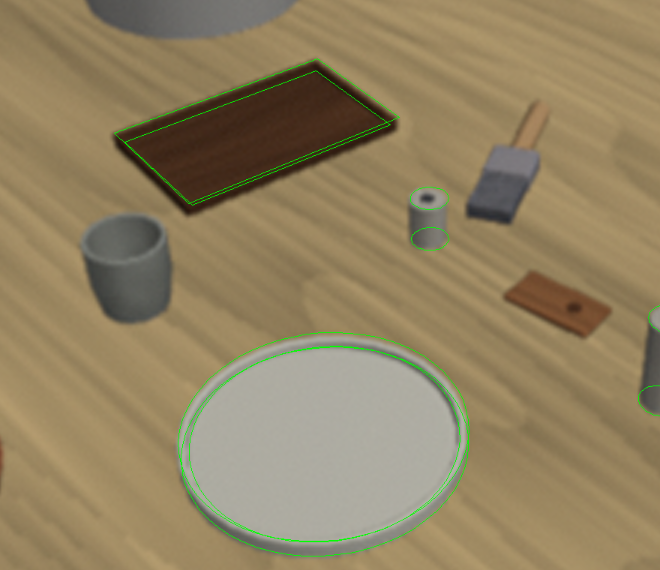

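```bash
sed -i "s/('top',C1(183,383),h(70,36,-27))/('top',C1(166,388),h(70,36,-27))/" fit.py; python3 fit.py | tail -14; cat > plan.py <<'E'
import sys
from h import *
from scipy.spatial.transform import Rotation as Ro
def plan(x,y,z,hdeg=None,step=.040):
    o=readout.get_obs();R=Ro.from_rotvec(o['orientation']).as_matrix();p=o['ee_pos']
    print('t',round(o['t'],2),'pos',p.round(1),'head',round(np.degrees(np.arctan2(R[1,1],R[0,1])),2),'z',R[:,2].round(4),'F',o['ft_force'].round(1),'w',round(o['width'],1),'q',o['qpos'].round(2))
    d=np.array([x,y,z])-p;L=R.T@d/1000
    n=int(np.ceil(np.linalg.norm(L)/step));print('local total m',L.round(4),'rows',n,'per',(L/max(n,1)).round(4))
    if hdeg is not None:
        h=np.radians(hdeg);yt=np.array([np.cos(h),np.sin(h),0]);zt=np.array([0,0,-1.]);Rt=np.c_[np.cross(yt,zt),yt,zt]
        w=Ro.from_matrix(R.T@Rt).as_rotvec();m=int(np.ceil(np.linalg.norm(w)/.12));print('turn',w.round(4),'rows',m,'per',(w/max(m,1)).round(4))
if __name__=='__main__': plan(*map(float,sys.argv[1:]))
E
python3 plan.py 410.5 318 200 20
```

```text
tool [[ 32.5 323. ]]
[4.32845e+02 3.25930e+02 3.48000e-01 7.00000e-03 1.28800e+00]
[[-0.9  0.7]
 [-0.5 -0.1]
 [ 0.2  0.8]
 [ 0.  -0.4]
 [ 1.  -0.4]
 [-1.6 -0.7]
 [ 0.6  0.2]
 [-0.1 -1.8]
 [-1.3 -0.2]
 [ 1.   1.6]
 [ 0.4 -0.9]]
trayyaw 1.6687917225574147
t 0.1 pos [214.  586.7 222. ] head 69.96 z [-5.0e-04 -1.3e-03 -1.0e+00] F [-0.4  0.4  0.2] w 88.0 q [ 1.2   0.42  1.63 -0.    1.09 -0.02]
local total m [-0.2767 -0.1851  0.0222] rows 9 per [-0.0307 -0.0206  0.0025]
turn [-1.30e-03  6.00e-04  8.72e-01] rows 8 per [-2.00e-04  1.00e-04  1.09e-01]
```

{"method": "carry_out", "body": {"rows": [[[-0.0307,-0.0206,0.0025],[0,0,0],0.45],[[-0.0307,-0.0206,0.0025],[0,0,0],0.45],[[-0.0307,-0.0206,0.0025],[0,0,0],0.45],[[-0.0307,-0.0206,0.0025],[0,0,0],0.45],[[-0.0307,-0.0206,0.0025],[0,0,0],0.45],[[-0.0307,-0.0206,0.0025],[0,0,0],0.45],[[-0.0307,-0.0206,0.0025],[0,0,0],0.45],[[-0.0307,-0.0206,0.0025],[0,0,0],0.45],[[-0.0307,-0.0206,0.0025],[0,0,0],0.45]]}}

```text
t: 0.85
ee_pos: [410.8, 316.6, 199.9]
orientation: [-0.546, -3.093, 0.0]
ft_force: [0.6, 1.0, -0.2]
width: 48.0
```

{"method": "carry_out", "body": {"rows": [[[0,0,0],[0,0,0.109],0.45],[[0,0,0],[0,0,0.109],0.45],[[0,0,0],[0,0,0.109],0.45],[[0,0,0],[0,0,0.109],0.45],[[0,0,0],[0,0,0.109],0.45],[[0,0,0],[0,0,0.109],0.45],[[0,0,0],[0,0,0.109],0.45],[[0,0,0],[0,0,0.109],0.45],[[0,0,0],[0,0,0],0.45]]}}

```text
t: 1.6
ee_pos: [410.0, 318.2, 199.9]
orientation: [-1.807, -2.57, 0.001]
ft_force: [-0.5, 0.2, -0.1]
width: 48.1
```

```bash
python3 plan.py 410.5 318 130 20
```

```text
t 1.6 pos [410.  318.2 199.9] head 19.78 z [-5.e-04 -3.e-04 -1.e+00] F [-0.5  0.2 -0.1] w 48.1 q [0.64 0.3  1.88 0.   0.96 0.29]
local total m [-0.0003  0.0004  0.0699] rows 2 per [-0.0001  0.0002  0.035 ]
turn [-0.0006  0.0001 -0.0039] rows 1 per [-0.0006  0.0001 -0.0039]
```

Lower to just above the rod and look.

{"method": "carry_out", "body": {"rows": [[[0,0,0.025],[0,0,0],0.45],[[0,0,0.025],[0,0,0],0.45],[[0,0,0.025],[0,0,0],0.45],[[0,0,0.02],[0,0,0],0.45],[[0,0,0],[0,0,0],0.45]]}}

```text
t: 2.02
ee_pos: [407.9, 316.6, 101.7]
orientation: [-1.797, -2.575, 0.01]
ft_force: [-0.5, 0.0, 0.7]
width: 48.3
```

```bash
python3 - <<'E'
from h import *
s=img('scene');crop(s,340,150,500,330,4,'pics/g1.png')
E
```

```text
(no output)
```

View pics/g1.png

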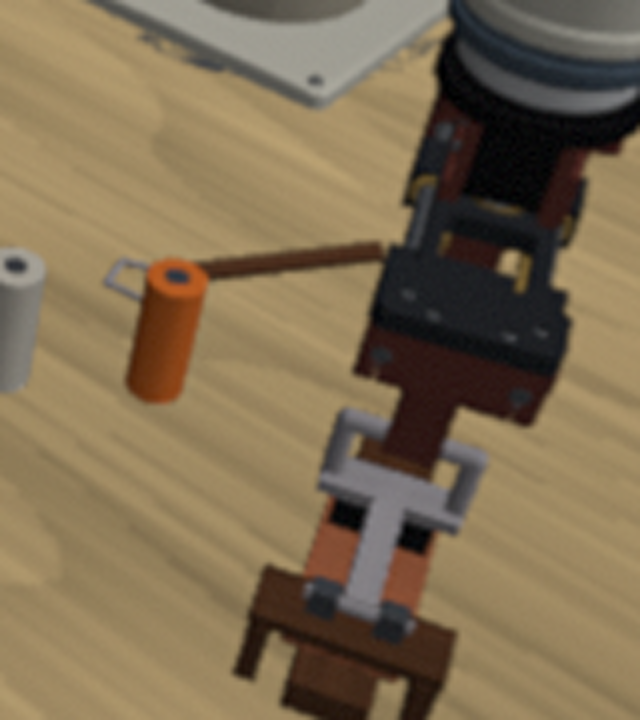

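{"method": "carry_out", "body": {"rows": [[[0,0.002,0.016],[0,0,0],0.45],[[0,0,0.015],[0,0,0],0.45],[[0,0,0],[0,0,0],0.45],[[0,0,0],[0,0,0],0.45]]}}

```text
t: 2.4
ee_pos: [412.3, 319.1, 75.0]
orientation: [1.801, 2.574, 0.0]
ft_force: [-0.3, -0.2, -0.9]
width: 48.5
```

{"method": "carry_out", "body": {"rows": [[[0,0,0],[0,0,0],0.7],[[0,0,0],[0,0,0],0.8],[[0,0,0],[0,0,0],1],[[0,0,0],[0,0,0],1],[[0,0,0],[0,0,0],1],[[0,0,0],[0,0,0],1]]}}

```text
t: 2.9
ee_pos: [412.1, 319.0, 74.4]
orientation: [1.802, 2.573, 0.0]
ft_force: [0.7, -0.2, -1.0]
width: 11.8
```

```bash
python3 plan.py 410.5 318 71 20;python3 - <<'E'
from h import *
s=img('scene');crop(s,340,150,500,330,4,'pics/g2.png')
E
```

```text
t 2.9 pos [412.1 319.   74.4] head 20.0 z [ 3.e-04  2.e-04 -1.e+00] F [ 0.7 -0.2 -1. ] w 11.8 q [ 0.64  0.5   1.95 -0.    0.69  0.29]
local total m [-0.0004 -0.0019  0.0034] rows 1 per [-0.0004 -0.0019  0.0034]
turn [ 0.0003 -0.0001  0.    ] rows 1 per [ 0.0003 -0.0001  0.    ]
```

View pics/g2.png

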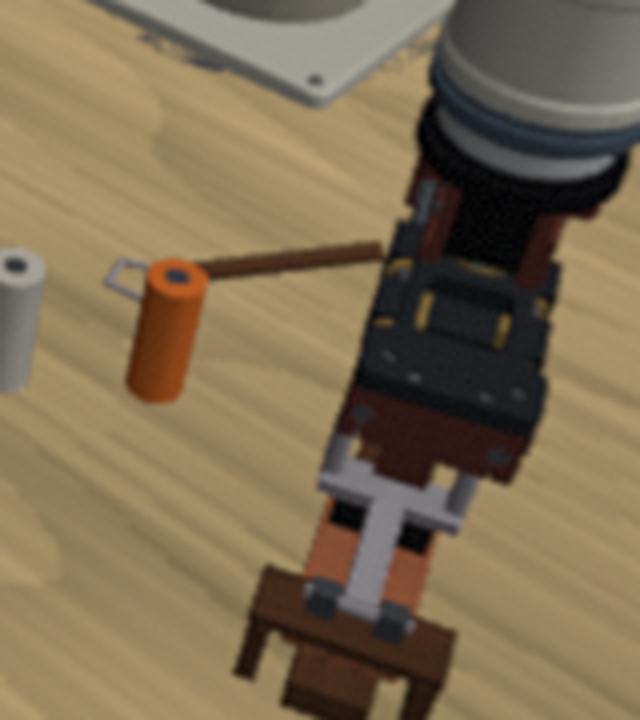

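```bash
python3 - <<'E'
import numpy as np
a=np.linspace(.03,1.83,13)
x=47-70*np.cos(a)+36*np.sin(a);z=52+70*np.sin(a)+36*np.cos(a)
for i in range(12): print(round(a[i+1],2),'dy %.1f dz %.1f'%(x[i+1]-x[i],-(z[i+1]-z[i])), 'abs',round(x[i+1],1),round(z[i+1],1))
E
```

```text
0.18 dy 6.5 dz -9.9 abs -15.4 100.0
0.33 dy 7.9 dz -8.8 abs -7.6 108.7
0.48 dy 9.1 dz -7.5 abs 1.5 116.3
0.63 dy 10.1 dz -6.1 abs 11.6 122.3
0.78 dy 10.9 dz -4.5 abs 22.6 126.8
0.93 dy 11.5 dz -2.8 abs 34.0 129.6
1.08 dy 11.7 dz -1.1 abs 45.8 130.7
1.23 dy 11.8 dz 0.7 abs 57.5 130.0
1.38 dy 11.5 dz 2.4 abs 69.1 127.6
1.53 dy 11.0 dz 4.1 abs 80.1 123.4
1.68 dy 10.3 dz 5.8 abs 90.4 117.7
1.83 dy 9.3 dz 7.2 abs 99.7 110.4
```

{"method": "carry_out", "body": {"rows": [[[0,0.002,-0.0035],[0,0,0],1],[[0,0.0022,-0.0033],[0,0,0],1],[[0,0.0023,-0.0031],[0,0,0],1],[[0,0.0025,-0.003],[0,0,0],1],[[0,0.0026,-0.0029],[0,0,0],1],[[0,0.0028,-0.0029],[0,0,0],1],[[0,0,0],[0,0,0],1]]}}

```text
t: 3.53
ee_pos: [425.3, 323.6, 93.4]
orientation: [-1.802, -2.573, 0.002]
ft_force: [-3.2, -2.6, 1.7]
width: 8.9
```

```bash
python3 plan.py 410.5 318 71 20;python3 - <<'E'
from h import *
s=img('scene');crop(s,340,150,500,330,4,'pics/g3.png')
E
```

```text
t 3.53 pos [425.3 323.6  93.4] head 19.99 z [-1.2e-03 -8.0e-04 -1.0e+00] F [-3.2 -2.6  1.7] w 8.9 q [0.63 0.48 1.91 0.   0.75 0.28]
local total m [-0.0002 -0.0158  0.0224] rows 1 per [-0.0002 -0.0158  0.0224]
turn [-0.0014  0.0004 -0.0002] rows 1 per [-0.0014  0.0004 -0.0002]
```

View pics/g3.png

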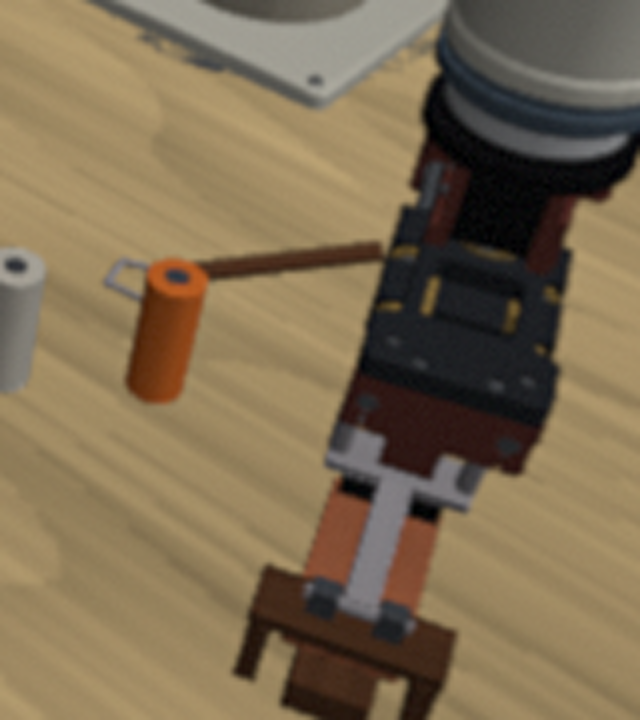

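{"method": "carry_out", "body": {"rows": [[[0,0.003,-0.0026],[0,0,0],1],[[0,0.003,-0.0025],[0,0,0],1],[[0,0.0031,-0.0024],[0,0,0],1],[[0,0.0033,-0.0022],[0,0,0],1],[[0,0.0034,-0.002],[0,0,0],1],[[0,0.0034,-0.0019],[0,0,0],1],[[0,0.0036,-0.0017],[0,0,0],1],[[0,0.0036,-0.0015],[0,0,0],1],[[0,0.0037,-0.0013],[0,0,0],1],[[0,0,0],[0,0,0],1]]}}

```text
t: 4.42
ee_pos: [453.5, 333.5, 112.0]
orientation: [-1.802, -2.573, 0.003]
ft_force: [-5.5, -6.9, 9.5]
width: 8.9
```

{"method": "carry_out", "body": {"rows": [[[0,0.0038,-0.0012],[0,0,0],1],[[0,0.0038,-0.0009],[0,0,0],1],[[0,0.0039,-0.0007],[0,0,0],1],[[0,0.0039,-0.0005],[0,0,0],1],[[0,0.0039,-0.0004],[0,0,0],1],[[0,0.0039,-0.0002],[0,0,0],1],[[0,0.0039,0.0001],[0,0,0],1],[[0,0.0039,0.0002],[0,0,0],1],[[0,0.0039,0.0004],[0,0,0],1],[[0,0,0],[0,0,0],1]]}}

```text
t: 5.25
ee_pos: [487.5, 345.6, 114.8]
orientation: [1.801, 2.573, -0.001]
ft_force: [-0.4, -4.9, 2.8]
width: 9.2
```

```bash
python3 plan.py 486.9 345.6 111 20;python3 - <<'E'
from h import *
s=img('scene');crop(s,340,150,500,330,4,'pics/g4.png')
E
```

```text
t 5.25 pos [487.5 345.6 114.8] head 20.01 z [ 6.e-04 -1.e-03 -1.e+00] F [-0.4 -4.9  2.8] w 9.2 q [ 0.6   0.52  1.76 -0.    0.86  0.25]
local total m [ 0.0002 -0.0005  0.0038] rows 1 per [ 0.0002 -0.0005  0.0038]
turn [0.0003 0.0011 0.0002] rows 1 per [0.0003 0.0011 0.0002]
```

View pics/g4.png

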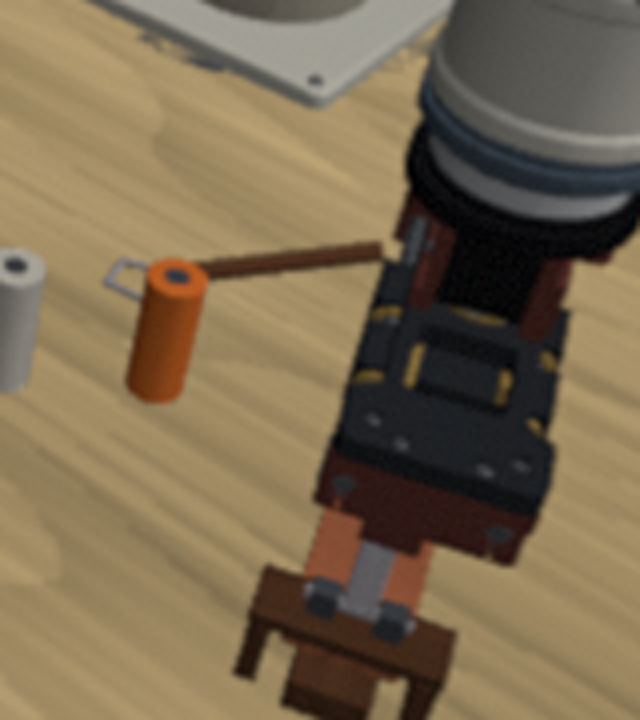

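{"method": "carry_out", "body": {"rows": [[[0,0.0039,0.0006],[0,0,0],1],[[0,0.0038,0.0008],[0,0,0],1],[[0,0.0038,0.001],[0,0,0],1],[[0,0.0037,0.0012],[0,0,0],1],[[0,0.0037,0.0014],[0,0,0],1],[[0,0.0036,0.0015],[0,0,0],1],[[0,0.0035,0.0017],[0,0,0],1],[[0,0.0034,0.0019],[0,0,0],1],[[0,0.0034,0.0021],[0,0,0],1],[[0,0,0],[0,0,0],1]]}}

```text
t: 6.13
ee_pos: [518.2, 356.7, 102.0]
orientation: [1.801, 2.573, -0.001]
ft_force: [0.4, -5.1, -1.0]
width: 9.1
```

{"method": "carry_out", "body": {"rows": [[[0,0.0033,0.0022],[0,0,0],1],[[0,0.0031,0.0024],[0,0,0],1],[[0,0.003,0.0026],[0,0,0],1],[[0,0,0],[0,0,0],1]]}}

```text
t: 6.47
ee_pos: [526.9, 359.9, 94.8]
orientation: [1.801, 2.573, -0.001]
ft_force: [1.2, -5.3, -0.0]
width: 8.9
```

```bash
python3 plan.py 486.9 345.6 111 20;python3 - <<'E'
from h import *
s=img('scene');crop(s,340,150,500,330,4,'pics/g5.png')
E
```

```text
t 6.47 pos [526.9 359.9  94.8] head 20.0 z [ 3.0e-04 -1.1e-03 -1.0e+00] F [ 1.2 -5.3 -0. ] w 8.9 q [ 0.58  0.6   1.67 -0.    0.87  0.23]
local total m [ 0.0003 -0.0425 -0.0162] rows 2 per [ 0.0001 -0.0212 -0.0081]
turn [-0.0001  0.0011  0.0001] rows 1 per [-0.0001  0.0011  0.0001]
```

View pics/g5.png

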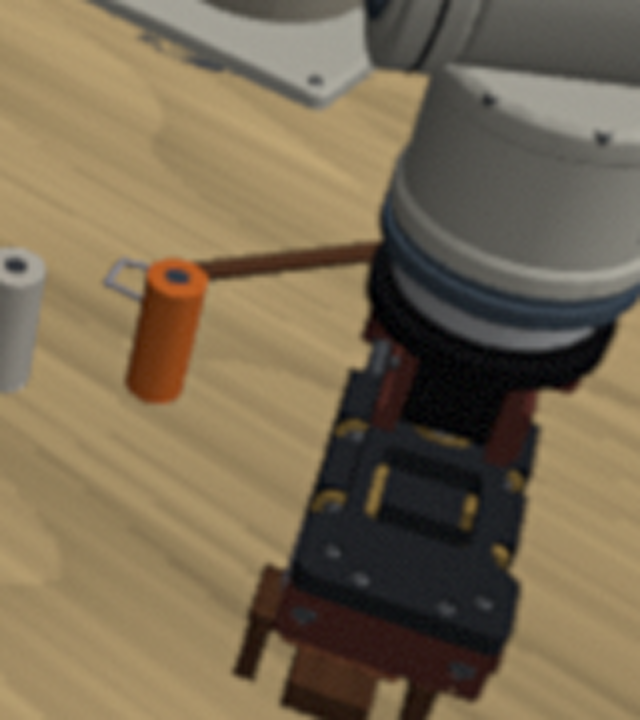

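{"method": "carry_out", "body": {"rows": [[[0,0,0],[0,0,0],0.79],[[0,0,0],[0,0,0],0.79],[[0,0,0],[0,0,0],0.79],[[0,0,-0.01],[0,0,0],0.79],[[0,0,-0.015],[0,0,0],0.79],[[0,0,-0.02],[0,0,0],0.79],[[0,0,-0.03],[0,0,0],0.79],[[0,0,-0.03],[0,0,0],0.79]]}}

```text
t: 7.18
ee_pos: [526.0, 360.6, 201.2]
orientation: [-1.801, -2.573, 0.001]
ft_force: [-0.2, 0.9, 0.1]
width: 18.3
```

```bash
python3 plan.py 420 321 190 110
```

```text
t 7.18 pos [526.  360.6 201.2] head 20.01 z [-5.e-04 -2.e-04 -1.e+00] F [-0.2  0.9  0.1] w 18.3 q [0.58 0.47 1.62 0.   1.06 0.23]
local total m [-0.001  -0.1131  0.0113] rows 3 per [-0.0003 -0.0377  0.0038]
turn [-4.0000e-04 -4.0000e-04 -1.5705e+00] rows 14 per [-0.     -0.     -0.1122]
```

{"method": "carry_out", "body": {"rows": [[[-0.001,-0.037,0],[0,0,0],0.1],[[0,-0.037,0],[0,0,0],0.1],[[0,-0.035,0],[0,0,0],0.1],[[0,0,0],[0,0,0.112],0.1],[[0,0,0],[0,0,0.112],0.1],[[0,0,0],[0,0,0.112],0.1],[[0,0,0],[0,0,0.112],0.1],[[0,0,0],[0,0,0.112],0.1],[[0,0,0],[0,0,0.112],0.1],[[0,0,0],[0,0,0.112],0.1],[[0,0,0],[0,0,0.112],0.1]]}}

```text
t: 8.1
ee_pos: [424.5, 322.8, 200.8]
orientation: [-2.743, -1.532, -0.003]
ft_force: [-0.3, -0.5, 0.2]
width: 78.9
```

{"method": "carry_out", "body": {"rows": [[[0,0,0],[0,0,0.112],0.1],[[0,0,0],[0,0,0.112],0.1],[[0,0,0],[0,0,0.112],0.1],[[0,0,0],[0,0,0.112],0.1],[[0,0,0],[0,0,0.112],0.1],[[0,0,0],[0,0,0.112],0.1],[[0,0,0],[0,0,0],0.1]]}}

```text
t: 8.68
ee_pos: [424.5, 322.8, 200.8]
orientation: [-3.093, -0.544, -0.002]
ft_force: [1.3, 0.2, -0.5]
width: 78.8
```

```bash
python3 plan.py 423.4 322.5 100 -70;python3 - <<'E'
from h import *
s=img('scene');crop(s,340,190,500,350,4,'pics/g6.png')
t=img('top');crop(t,100,150,250,300,4,'pics/g7.png')
E
```

```text
t 8.68 pos [424.5 322.8 200.8] head -70.05 z [ 0.0012  0.0011 -1.    ] F [ 1.3  0.2 -0.5] w 78.8 q [0.63 0.32 1.85 0.   0.97 1.85]
local total m [-1.300e-03 -1.000e-04  1.008e-01] rows 3 per [-0.0004 -0.      0.0336]
turn [-0.0006 -0.0015 -0.001 ] rows 1 per [-0.0006 -0.0015 -0.001 ]
```

View pics/g6.png

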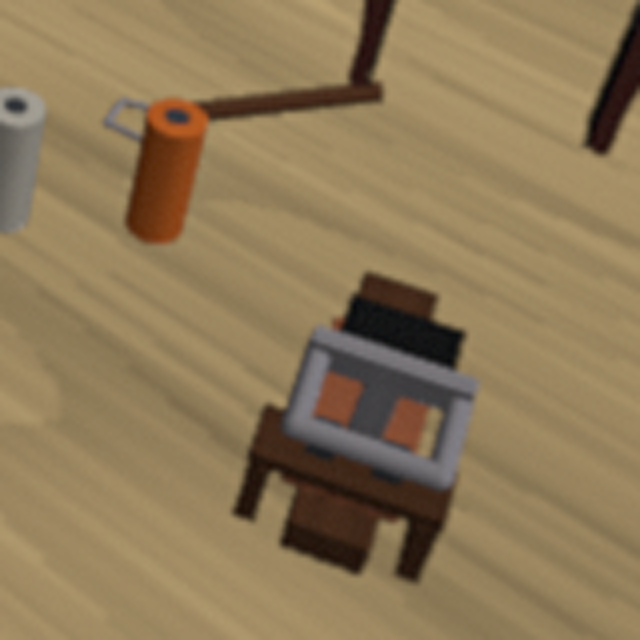

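View pics/g7.png

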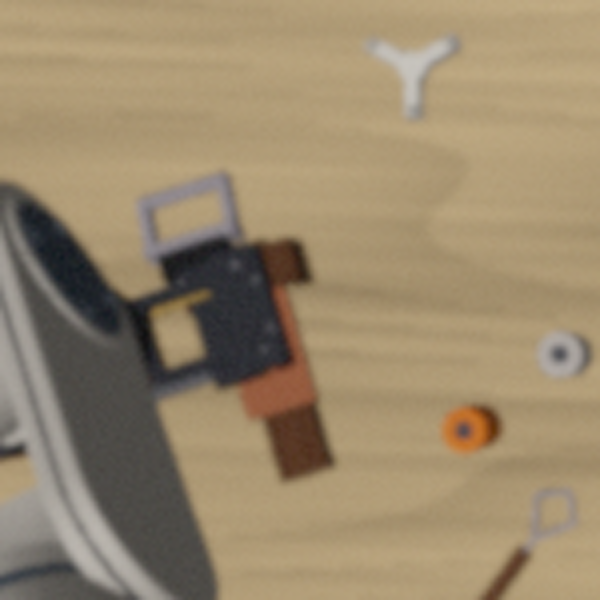

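{"method": "carry_out", "body": {"rows": [[[-0.006,0,0.03],[0,0,0],0.1],[[0,0,0.04],[0,0,0],0.1],[[0,0,0.04],[0,0,0],0.1],[[0,0,0.04],[0,0,0],0.1],[[0,0,0],[0,0,0],0.1],[[0,0,0],[0,0,0],0.1]]}}

```text
t: 9.28
ee_pos: [417.3, 319.4, 48.4]
orientation: [3.09, 0.553, -0.007]
ft_force: [0.0, -0.4, 0.6]
width: 79.2
```

```bash
python3 plan.py 418.7 320.8 7 -70;python3 - <<'E'
from h import *
s=img('scene');crop(s,340,190,500,350,4,'pics/g8.png')
E
```

```text
t 9.28 pos [417.3 319.4  48.4] head -69.72 z [-0.0042 -0.003  -1.    ] F [ 0.  -0.4  0.6] w 79.2 q [0.63 0.55 1.94 0.   0.65 1.85]
local total m [ 0.002  -0.0009  0.0414] rows 2 per [ 0.001  -0.0004  0.0207]
turn [0.0014 0.005  0.0049] rows 1 per [0.0014 0.005  0.0049]
```

View pics/g8.png

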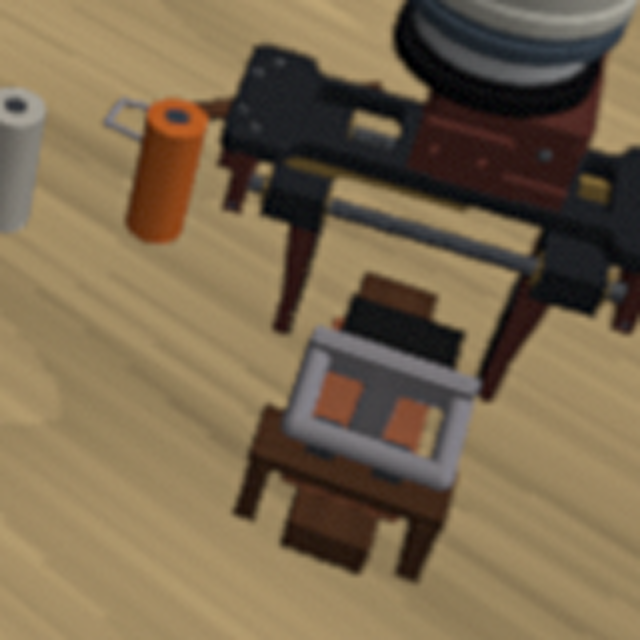

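{"method": "carry_out", "body": {"rows": [[[0.001,0,0.02],[0,0,0],0.1],[[0,0,0.02],[0,0,0],0.1],[[0,0,0],[0,0,0],0.1],[[0,0,0],[0,0,0],0.1],[[0,0,0],[0,0,0],0.3],[[0,0,0],[0,0,0],0.4],[[0,0,0],[0,0,0],0.55],[[0,0,0],[0,0,0],0.55],[[0,0,0],[0,0,0],0.55],[[0,0,0],[0,0,0],0.55]]}}

```text
t: 10.17
ee_pos: [419.9, 320.8, 10.4]
orientation: [-3.093, -0.55, -0.001]
ft_force: [-0.5, -1.5, 8.0]
width: 49.7
```

```bash
python3 plan.py 375 305 7 -70
```

```text
t 10.17 pos [419.9 320.8  10.4] head -69.85 z [ 6.e-04  5.e-04 -1.e+00] F [-0.5 -1.5  8. ] w 49.7 q [0.63 0.62 1.94 0.   0.57 1.85]
local total m [-0.0476 -0.0006  0.0034] rows 2 per [-0.0238 -0.0003  0.0017]
turn [-0.0002 -0.0008  0.0027] rows 1 per [-0.0002 -0.0008  0.0027]
```

{"method": "carry_out", "body": {"rows": [[[0,0,0],[0,0,0],0.8],[[-0.004,0,0],[0,0,0],0.8],[[-0.006,0,0],[0,0,0],0.8],[[-0.006,0,0],[0,0,0],0.8],[[-0.006,0,0],[0,0,0],0.8],[[-0.006,0,0],[0,0,0],0.8],[[-0.006,0,0],[0,0,0],0.8],[[-0.006,0,0],[0,0,0],0.8],[[-0.006,0,0],[0,0,0],0.8],[[0,0,0],[0,0,0],0.8]]}}

```text
t: 11.0
ee_pos: [376.3, 305.1, 10.4]
orientation: [-3.092, -0.55, -0.003]
ft_force: [0.2, 1.8, 9.0]
width: 49.7
```

```bash
python3 plan.py 375 305 7 -70;python3 - <<'E'
from h import *
s=img('scene');crop(s,340,190,500,350,4,'pics/g9.png')
E
```

```text
t 11.0 pos [376.3 305.1  10.4] head -69.83 z [ 0.0016  0.0014 -1.    ] F [0.2 1.8 9. ] w 49.7 q [0.66 0.59 2.04 0.   0.51 1.88]
local total m [-0.0012 -0.0003  0.0034] rows 1 per [-0.0012 -0.0003  0.0034]
turn [-0.0007 -0.002   0.003 ] rows 1 per [-0.0007 -0.002   0.003 ]
```

View pics/g9.png

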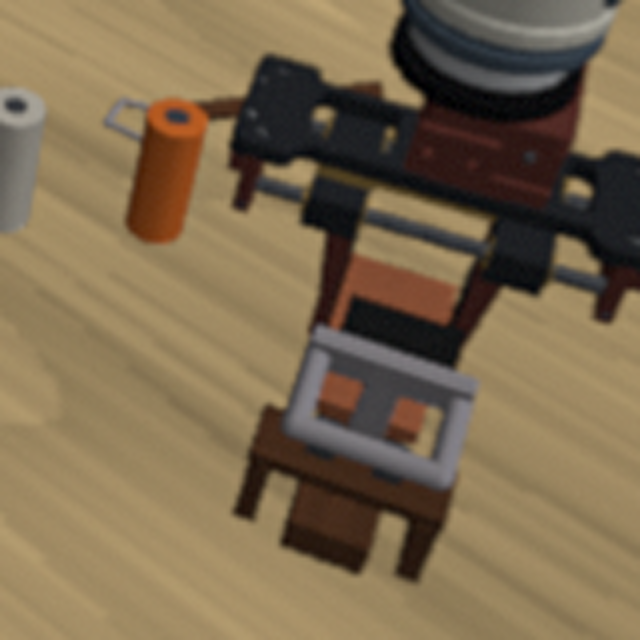

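{"method": "carry_out", "body": {"rows": [[[0,0,0],[0,0,0],0.38],[[0,0,0],[0,0,0],0.38],[[0,0,0],[0,0,0],0.38],[[0.008,0,-0.006],[0,0,0],0.38],[[0,0,-0.005],[0,0,0],0.38],[[0,0,0],[0,0,0],0.38],[[0,0,0],[0,0,0],0.38]]}}

```text
t: 11.63
ee_pos: [384.3, 307.7, 21.2]
orientation: [-3.093, -0.549, -0.001]
ft_force: [-0.4, 0.3, -0.7]
width: 54.2
```

```bash
python3 plan.py 384 308 22.5 -70
```

```text
t 11.63 pos [384.3 307.7  21.2] head -69.85 z [ 8.e-04  6.e-04 -1.e+00] F [-0.4  0.3 -0.7] w 54.2 q [ 0.65  0.57  2.02 -0.    0.55  1.87]
local total m [-0.0002 -0.0004 -0.0013] rows 1 per [-0.0002 -0.0004 -0.0013]
turn [-0.0003 -0.0009  0.0026] rows 1 per [-0.0003 -0.0009  0.0026]
```

{"method": "carry_out", "body": {"rows": [[[0,0,0],[0,0,0],0.6],[[0,0,0],[0,0,0],0.8],[[0,0,0],[0,0,0],0.8],[[0,0,-0.004],[0,0,0],0.8],[[0,0,-0.008],[0,0,0],0.8],[[0,0,-0.012],[0,0,0],0.8],[[0,0,-0.016],[0,0,0],0.8],[[0,0,0],[0,0,0],0.8]]}}

```text
t: 12.3
ee_pos: [385.1, 308.5, 63.1]
orientation: [-3.091, -0.549, -0.005]
ft_force: [1.6, 0.4, -0.6]
width: 49.6
```

```bash
python3 plan.py 410 100 160 -96;python3 - <<'E'
from h import *
s=img('scene');crop(s,320,170,500,350,4,'pics/g10.png')
E
```

```text
t 12.3 pos [385.1 308.5  63.1] head -69.84 z [ 0.0029  0.0023 -1.    ] F [ 1.6  0.4 -0.6] w 49.6 q [0.65 0.49 2.01 0.   0.63 1.87]
local total m [-0.0481  0.2042 -0.0973] rows 6 per [-0.008   0.034  -0.0162]
turn [-0.0019 -0.0032  0.4565] rows 4 per [-0.0005 -0.0008  0.1141]
```

View pics/g10.png

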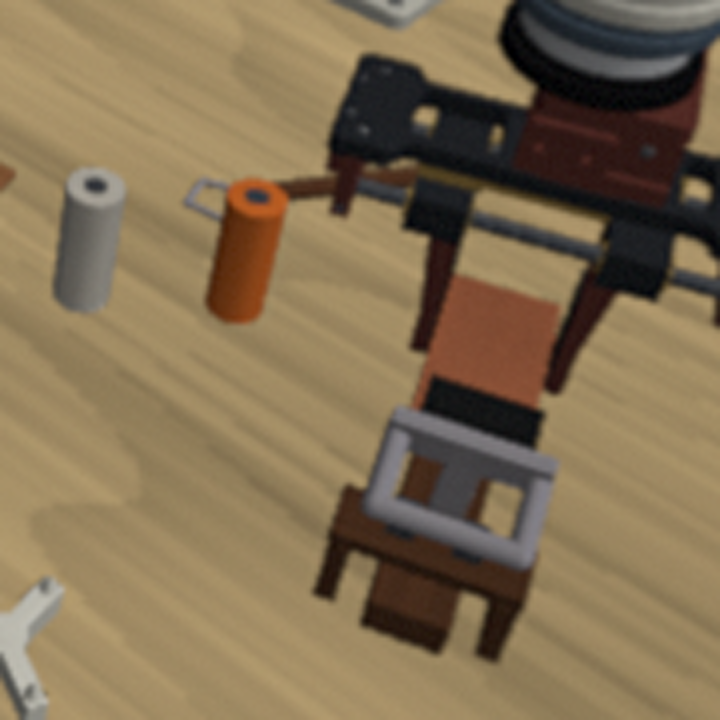

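```bash
python3 plan.py 385.5 -334 170 -96.2 .036
```

```text
t 12.35 pos [384.8 308.2  62.1] head -69.84 z [ 0.0025  0.0019 -1.    ] F [ 0.8 -0.1 -1.8] w 49.6 q [ 0.65  0.49  2.01 -0.    0.63  1.87]
local total m [-0.2203  0.603  -0.1091] rows 19 per [-0.0116  0.0317 -0.0057]
turn [-0.0016 -0.0027  0.46  ] rows 4 per [-0.0004 -0.0007  0.115 ]
```

{"method": "carry_out", "body": {"rows": [[[0,0,-0.025],[0,0,0],0.8],[[0,0,-0.03],[0,0,0],0.8],[[0,0,-0.03],[0,0,0],0.8],[[0,0,-0.02],[0,0,0],0.8],[[-0.006,0.0165,0],[0,0,0],0.8],[[-0.012,0.0335,0],[0,0,0],0.8],[[-0.012,0.0335,0],[0,0,0],0.8],[[-0.012,0.0335,0],[0,0,0],0.8],[[-0.012,0.0335,0],[0,0,0],0.8],[[-0.012,0.0335,0],[0,0,0],0.8],[[-0.012,0.0335,0],[0,0,0],0.8],[[-0.012,0.0335,0],[0,0,0],0.8]]}}

```text
t: 13.35
ee_pos: [385.1, 39.3, 165.3]
orientation: [-3.093, -0.55, 0.001]
ft_force: [0.8, 0.3, -1.7]
width: 49.3
```

{"method": "carry_out", "body": {"rows": [[[-0.012,0.0335,0],[0,0,0],0.8],[[-0.012,0.0335,0],[0,0,0],0.8],[[-0.012,0.0335,0],[0,0,0],0.8],[[-0.012,0.0335,0],[0,0,0],0.8],[[-0.012,0.0335,0],[0,0,0],0.8],[[-0.012,0.0335,0],[0,0,0],0.8],[[-0.012,0.0335,0],[0,0,0],0.8],[[-0.012,0.0335,0],[0,0,0],0.8],[[-0.012,0.0335,0],[0,0,0],0.8],[[-0.01,0.025,0],[0,0,0],0.8],[[0,0,0],[0,0,0],0.8]]}}

```text
t: 14.27
ee_pos: [388.0, -310.7, 165.4]
orientation: [3.092, 0.544, 0.001]
ft_force: [-0.1, -0.1, -0.3]
width: 49.5
```

{"method": "carry_out", "body": {"rows": [[[0,0,0],[0,0,0.092],0.8],[[0,0,0],[0,0,0.092],0.8],[[0,0,0],[0,0,0.092],0.8],[[0,0,0],[0,0,0.092],0.8],[[0,0,0],[0,0,0.092],0.8],[[0,0,0],[0,0,0],0.8]]}}

```text
t: 14.77
ee_pos: [387.2, -305.3, 165.1]
orientation: [-3.136, 0.174, 0.002]
ft_force: [-0.4, 0.2, -1.0]
width: 49.8
```

```bash
python3 plan.py 385.5 -334 60 -96.2 .036;python3 - <<'E'
from h import *
s=img('scene');crop(s,120,80,320,260,4,'pics/g11.png')
E
```

```text
t 14.77 pos [ 387.2 -305.3  165.1] head -96.36 z [-0.0011  0.0011 -1.    ] F [-0.4  0.2 -1. ] w 49.8 q [-0.69  0.31  1.96  0.    0.87  0.99]
local total m [0.0016 0.0289 0.105 ] rows 4 per [0.0004 0.0072 0.0263]
turn [-0.0009  0.0012 -0.0029] rows 1 per [-0.0009  0.0012 -0.0029]
```

View pics/g11.png

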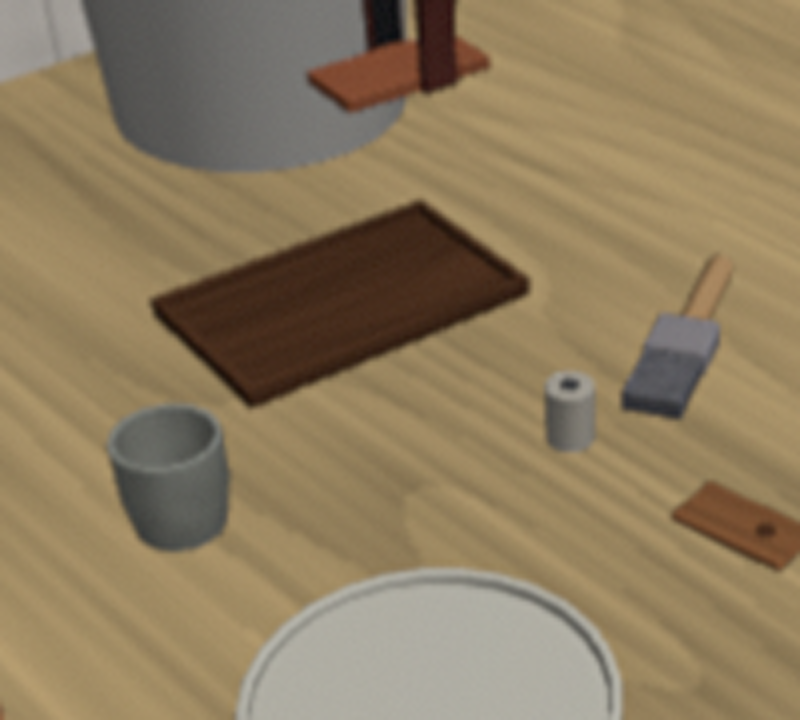

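{"method": "carry_out", "body": {"rows": [[[0.0005,0.0145,0.02],[0,0,0],0.8],[[0.001,0.0145,0.03],[0,0,0],0.8],[[0,0,0.035],[0,0,0],0.8],[[0,0,0.025],[0,0,0],0.8],[[0,0,0.015],[0,0,0],0.8],[[0,0,0],[0,0,0],0.8],[[0,0,0],[0,0,0],0.8]]}}

```text
t: 15.4
ee_pos: [385.5, -334.5, 40.1]
orientation: [-3.136, 0.166, 0.003]
ft_force: [-0.2, -0.9, -1.2]
width: 50.0
```

```bash
python3 plan.py 385.5 -334 8 -96.2 .036;python3 - <<'E'
from h import *
s=img('scene');crop(s,120,80,320,260,4,'pics/g12.png')
t=img('top');crop(t,360,180,510,310,4,'pics/g13.png')
E
```

```text
t 15.4 pos [ 385.5 -334.5   40.1] head -96.08 z [-0.0018  0.0016 -1.    ] F [-0.2 -0.9 -1.2] w 50.0 q [-0.74  0.55  1.98  0.    0.61  0.94]
local total m [ 0.     -0.0005  0.0321] rows 1 per [ 0.     -0.0005  0.0321]
turn [-0.0014  0.0019  0.0022] rows 1 per [-0.0014  0.0019  0.0022]
```

View pics/g12.png

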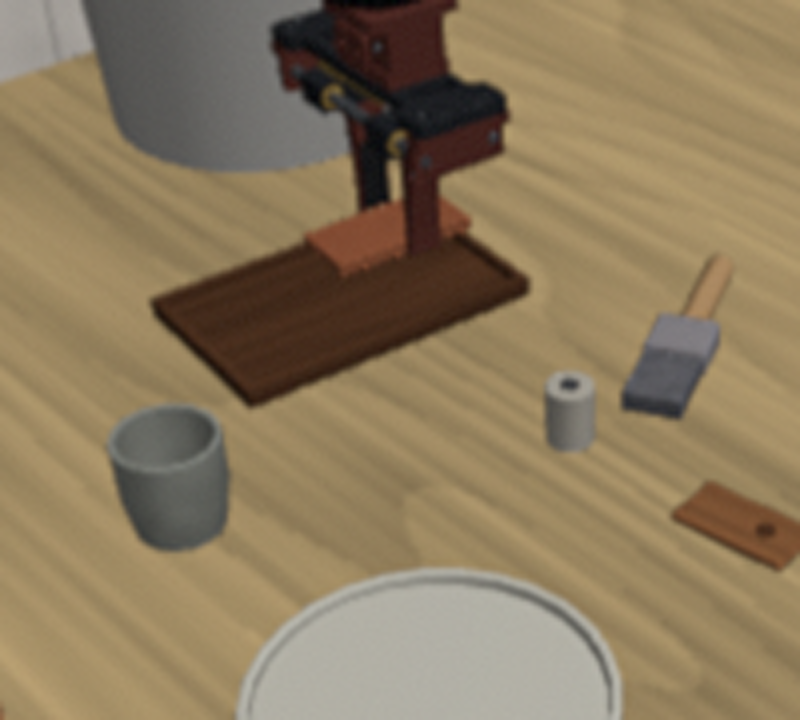

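View pics/g13.png

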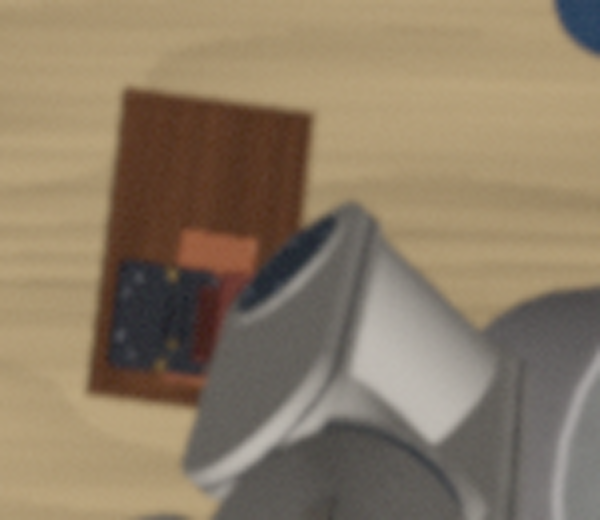

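{"method": "carry_out", "body": {"rows": [[[0,0,0.012],[0,0,0],0.8],[[0,0,0.01],[0,0,0],0.8],[[0,0,0.006],[0,0,0],0.8],[[0,0,0.0025],[0,0,0],0.8],[[0,0,0],[0,0,0],0.8],[[0,0,0],[0,0,0],0.8]]}}

```text
t: 16.0
ee_pos: [385.9, -335.2, 10.1]
orientation: [-3.137, 0.17, 0.001]
ft_force: [-0.3, 0.2, -1.0]
width: 49.6
```

```bash
python3 plan.py 385.5 -334 7.5 -96.2 .036
```

```text
t 16.0 pos [ 385.9 -335.2   10.1] head -96.2 z [-4.e-04  3.e-04 -1.e+00] F [-0.3  0.2 -1. ] w 49.6 q [-0.74  0.61  1.98  0.    0.55  0.94]
local total m [-0.0005 -0.0012  0.0026] rows 1 per [-0.0005 -0.0012  0.0026]
turn [-0.0003  0.0004  0.    ] rows 1 per [-0.0003  0.0004  0.    ]
```

{"method": "carry_out", "body": {"rows": [[[0,0,0.0015],[0,0,0],0.8],[[0,0,0.001],[0,0,0],0.8],[[0,0,0],[0,0,0],0.8]]}}

```text
t: 16.25
ee_pos: [386.0, -335.3, 7.8]
orientation: [3.137, -0.17, 0.0]
ft_force: [-0.2, 1.0, -0.7]
width: 49.6
```

{"method": "carry_out", "body": {"rows": [[[0,0,0.0005],[0,0,0],0.45],[[0,0,0],[0,0,0],0.36],[[0,0,0],[0,0,0],0.3],[[0,0,0],[0,0,0],0.3],[[0,0,-0.01],[0,0,0],0.3],[[0,0,-0.02],[0,0,0],0.3],[[0,0,-0.04],[0,0,0],0.3],[[0,0,-0.04],[0,0,0],0.3],[[0,0,-0.04],[0,0,0],0.3],[[0,0,0],[0,0,0],0.3]]}}

```text
t: 17.08
ee_pos: [389.3, -338.2, 165.0]
orientation: [3.129, -0.169, 0.015]
ft_force: [2.0, -1.3, 0.5]
width: 61.6
```

```bash
python3 plan.py 431.5 117 165 40 .037;python3 - <<'E'
from h import *
s=img('scene');crop(s,120,80,320,260,4,'pics/g14.png')
E
```

```text
t 17.08 pos [ 389.3 -338.2  165. ] head -96.2 z [ 0.0092 -0.0083 -0.9999] F [ 2.  -1.3  0.5] w 61.6 q [-0.74  0.34  1.92  0.    0.87  0.94]
local total m [-0.0072 -0.4571 -0.0034] rows 13 per [-0.0006 -0.0352 -0.0003]
turn [ 0.0155  0.0038 -2.3771] rows 20 per [ 0.0008  0.0002 -0.1189]
```

View pics/g14.png

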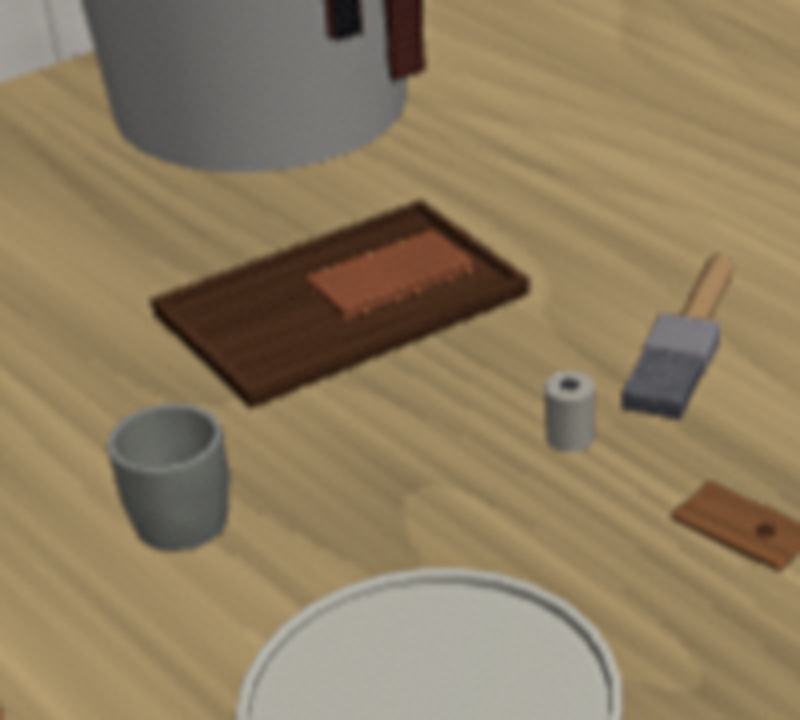

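```bash
python3 plan.py 421.5 -129.3 100 -90 .037
```

```text
t 17.13 pos [ 388.2 -337.2  162. ] head -96.2 z [ 0.0069 -0.0062 -1.    ] F [-0.1  0.   0.1] w 61.3 q [-0.74  0.34  1.93  0.    0.86  0.94]
local total m [ 0.0102 -0.2107  0.061 ] rows 6 per [ 0.0017 -0.0351  0.0102]
turn [ 0.0059 -0.0072 -0.1082] rows 1 per [ 0.0059 -0.0072 -0.1082]
```

{"method": "carry_out", "body": {"rows": [[[0.0015,-0.0351,0],[0,0,0],0.3],[[0.0015,-0.0351,0],[0,0,0],0.3],[[0.0015,-0.0351,0.01],[0,0,0],0.3],[[0.0015,-0.0351,0.01],[0,0,0],0.3],[[0.0015,-0.0351,0.01],[0,0,0],0.3],[[0.0015,-0.0351,0.02],[0,0,0],0.3],[[0,0,0.01],[0,0,-0.108],0.3],[[0,0,0],[0,0,0],0.3],[[0,0,0],[0,0,0],0.3]]}}

```text
t: 17.88
ee_pos: [416.9, -126.4, 96.6]
orientation: [-3.141, 0.002, 0.004]
ft_force: [-0.5, -0.8, 0.3]
width: 61.6
```

```bash
python3 plan.py 421.5 -129.3 60 -90 .037
```

```text
t 17.88 pos [ 416.9 -126.4   96.6] head -90.07 z [-2.4e-03  7.0e-04 -1.0e+00] F [-0.5 -0.8  0.3] w 61.6 q [-0.32  0.37  2.12 -0.    0.66  1.25]
local total m [0.0047 0.0029 0.0365] rows 1 per [0.0047 0.0029 0.0365]
turn [-0.0007  0.0024 -0.0013] rows 1 per [-0.0007  0.0024 -0.0013]
```

{"method": "carry_out", "body": {"rows": [[[0.004,0.003,0.02],[0,0,0],0.3],[[0,0,0.02],[0,0,0],0.3],[[0,0,0],[0,0,0],0.3],[[0,0,0],[0,0,0],0.3]]}}

```text
t: 18.22
ee_pos: [421.0, -130.6, 57.2]
orientation: [-3.141, 0.006, 0.003]
ft_force: [-0.7, 1.1, 0.4]
width: 61.7
```

```bash
python3 plan.py 421.5 -129.3 7 -90 .037;python3 - <<'E'
from h import *
s=img('scene');crop(s,200,110,340,240,5,'pics/g15.png')
E
```

```text
t 18.22 pos [ 421.  -130.6   57.2] head -90.2 z [-1.7e-03  5.0e-04 -1.0e+00] F [-0.7  1.1  0.4] w 61.7 q [-0.33  0.46  2.12 -0.    0.57  1.25]
local total m [ 0.0006 -0.0013  0.0502] rows 2 per [ 0.0003 -0.0007  0.0251]
turn [-0.0005  0.0017 -0.0036] rows 1 per [-0.0005  0.0017 -0.0036]
```

View pics/g15.png

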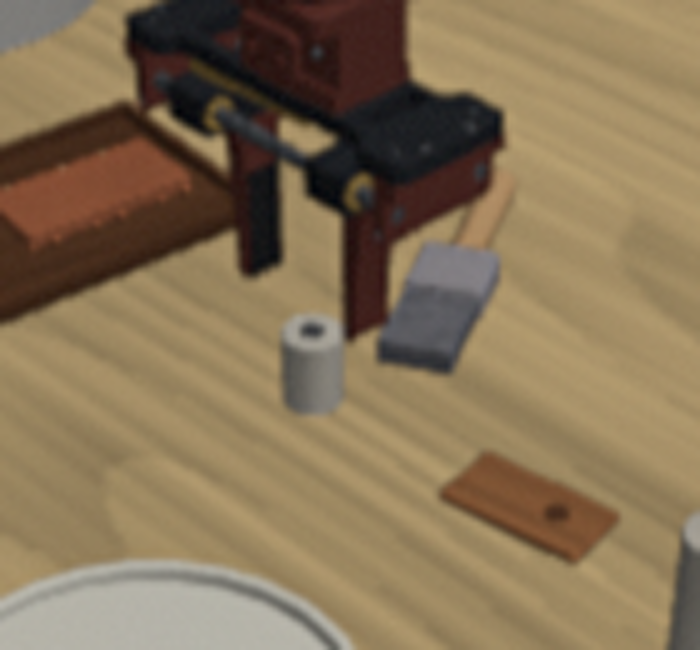

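{"method": "carry_out", "body": {"rows": [[[0,0,0.02],[0,0,0],0.3],[[0,0,0.02],[0,0,0],0.3],[[0,0,0.01],[0,0,0],0.3],[[0,0,0],[0,0,0],0.3],[[0,0,0],[0,0,0],0.3],[[0,0,0],[0,0,0],0.5],[[0,0,0],[0,0,0],0.6],[[0,0,0],[0,0,0],0.8],[[0,0,0],[0,0,0],0.9],[[0,0,0],[0,0,0],0.9],[[0,0,0],[0,0,0],0.9]]}}

```text
t: 19.18
ee_pos: [421.9, -129.9, 7.6]
orientation: [3.141, -0.0, 0.001]
ft_force: [-1.2, 0.7, 6.2]
width: 29.2
```

```bash
python3 plan.py 606 -53 120 -90 .037
```

```text
t 19.18 pos [ 421.9 -129.9    7.6] head -90.01 z [ 5.e-04 -2.e-04 -1.e+00] F [-1.2  0.7  6.2] w 29.2 q [-0.33  0.56  2.13 -0.    0.45  1.25]
local total m [ 0.1841 -0.0769 -0.1123] rows 7 per [ 0.0263 -0.011  -0.016 ]
turn [ 0.0002 -0.0005 -0.0001] rows 1 per [ 0.0002 -0.0005 -0.0001]
```

{"method": "carry_out", "body": {"rows": [[[0,0,-0.01],[0,0,0],0.9],[[0,0,-0.02],[0,0,0],0.9],[[0,0,-0.03],[0,0,0],0.9],[[0,0,-0.02],[0,0,0],0.9],[[0.0307,-0.0128,0],[0,0,0],0.9],[[0.0307,-0.0128,0],[0,0,0],0.9],[[0.0307,-0.0128,0],[0,0,0],0.9],[[0.0307,-0.0128,0],[0,0,0],0.9],[[0.0307,-0.0128,0],[0,0,0],0.9],[[0.0307,-0.0128,0],[0,0,0],0.9],[[0,0,0],[0,0,0],0.9],[[0,0,0],[0,0,0],0.9]]}}

```text
t: 20.18
ee_pos: [606.7, -52.4, 87.6]
orientation: [3.141, 0.002, 0.001]
ft_force: [-0.3, -0.4, -2.0]
width: 29.2
```

```bash
python3 plan.py 606 -53 14 -90 .037;python3 - <<'E'
from h import *
s=img('scene');crop(s,150,120,330,300,4,'pics/g16.png')
E
```

```text
t 20.18 pos [606.7 -52.4  87.6] head -89.91 z [ 3.e-04 -1.e-04 -1.e+00] F [-0.3 -0.4 -2. ] w 29.2 q [-0.11  0.58  1.74 -0.    0.82  1.46]
local total m [-0.0007  0.0006  0.0736] rows 2 per [-0.0004  0.0003  0.0368]
turn [ 0.0001 -0.0003  0.0015] rows 1 per [ 0.0001 -0.0003  0.0015]
```

View pics/g16.png

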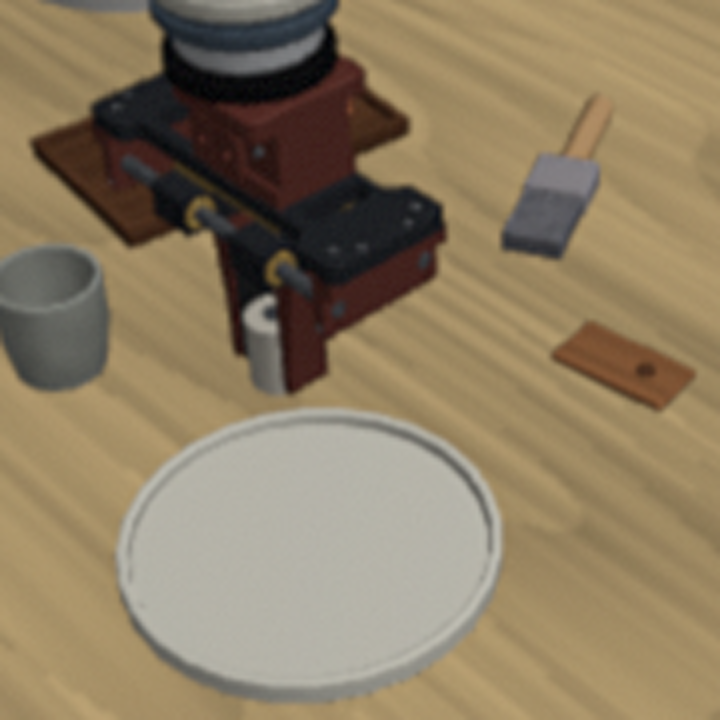

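{"method": "carry_out", "body": {"rows": [[[0,0,0.02],[0,0,0],0.9],[[0,0,0.025],[0,0,0],0.9],[[0,0,0.015],[0,0,0],0.9],[[0,0,0.01],[0,0,0],0.9],[[0,0,0.0035],[0,0,0],0.9],[[0,0,0],[0,0,0],0.9],[[0,0,0],[0,0,0],0.9]]}}

```text
t: 20.82
ee_pos: [605.3, -53.6, 14.4]
orientation: [3.142, -0.001, -0.0]
ft_force: [0.1, -0.2, -0.5]
width: 29.5
```

{"method": "carry_out", "body": {"rows": [[[0,0,0.0008],[0,0,0],0.9],[[0,0,0],[0,0,0],0.9],[[0,0,0],[0,0,0],0.58],[[0,0,0],[0,0,0],0.55],[[0,0,0],[0,0,0],0.55],[[0,0,0],[0,0,0],0.55],[[0,0,-0.015],[0,0,0],0.55],[[0,0,-0.025],[0,0,0],0.55],[[0,0,-0.035],[0,0,0],0.55],[[0,0,-0.03],[0,0,0],0.4],[[0,0,0],[0,0,0],0.4],[[0,0,0],[0,0,0],0.4]]}}

```text
t: 21.82
ee_pos: [607.2, -53.2, 119.9]
orientation: [3.141, -0.0, 0.006]
ft_force: [0.1, -0.4, -0.1]
width: 51.9
```

```bash
python3 plan.py 622 233 125 -90 .037;python3 - <<'E'
from h import *
s=img('scene');crop(s,150,180,350,360,4,'pics/g17.png')
t=img('top');crop(t,180,120,380,270,4,'pics/g18.png')
E
```

```text
t 21.82 pos [607.2 -53.2 119.9] head -90.01 z [ 4.e-03 -4.e-04 -1.e+00] F [ 0.1 -0.4 -0.1] w 51.9 q [-0.11  0.53  1.73  0.    0.87  1.46]
local total m [ 0.0148 -0.2862 -0.0052] rows 8 per [ 0.0018 -0.0358 -0.0006]
turn [ 0.0004 -0.004  -0.0002] rows 1 per [ 0.0004 -0.004  -0.0002]
```

View pics/g17.png

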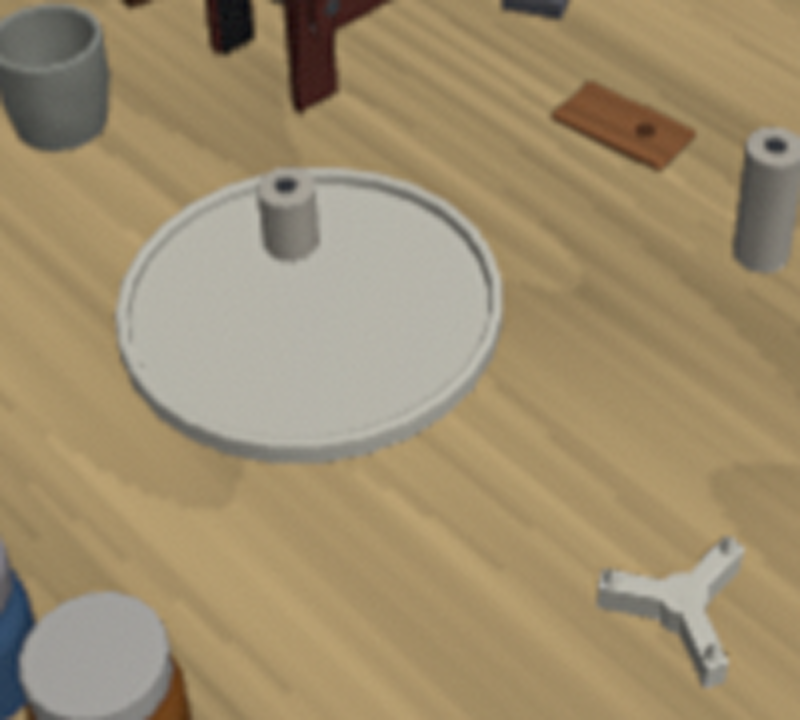

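View pics/g18.png

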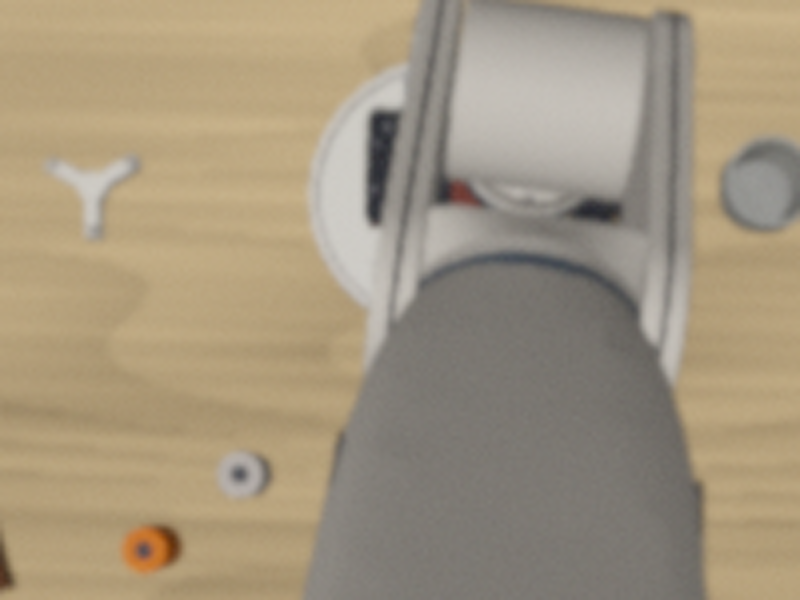

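```bash
python3 - <<'E'
from h import *
from scipy.optimize import least_squares
t=img('top');cv2.imwrite('pics/s1.png',cv2.resize(t[145:195,180:230],None,fx=12,fy=12,interpolation=cv2.INTER_CUBIC))
s=img('scene');cv2.imwrite('pics/s2.png',cv2.resize(s[305:355,290:345],None,fx=12,fy=12,interpolation=cv2.INTER_CUBIC))
E
```

```text
(no output)
```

View pics/s1.png

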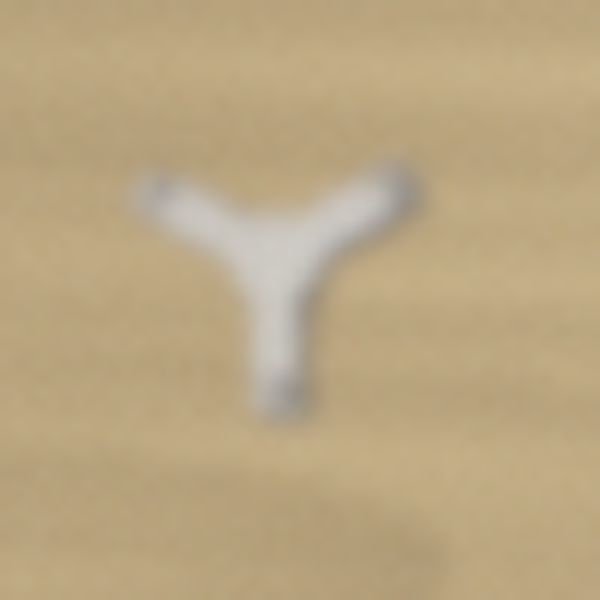

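View pics/s2.png

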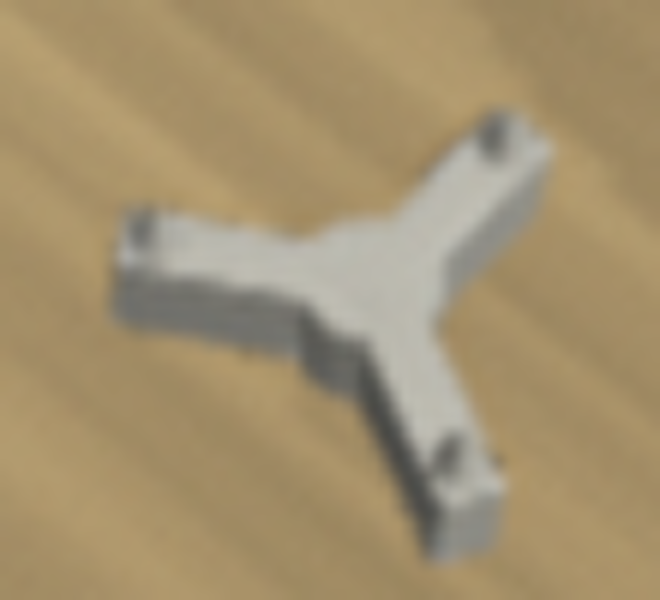

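```bash
python3 - <<'E'
from h import *
from scipy.optimize import least_squares
A=[('scene',np.array(c)/12+[290,305]-.46,k) for c,k in (((493,135),0),((143,232),2),((452,455),1),((375,275),-1))]
B=[('top',np.array(c)/12+[180,145]-.46,k) for c,k in (((162,188),1),((398,183),2),((286,390),0),((275,252),-1))]
def res(p,S):
    r=[]
    for n,c,k in S:
        if k<0: X=[p[0],p[1],16]
        else:
            a=p[2]-0 ; a=p[2]+{0:0,1:-2*np.pi/3,2:2*np.pi/3}[k]; X=[p[0]+31*np.cos(a),p[1]+31*np.sin(a),20]
        r.append(proj(n,X)[0]-c)
    return np.ravel(r)
for S in (A,B,A+B):
    r=least_squares(res,[624,233,np.pi],args=(S,)); print(r.x.round(3),r.fun.round(1))
E
```

```text
[628.507 233.686   3.214] [ 0.4 -0.4  0.3 -0.2  0.3 -0.2 -0.9  0.8]
[626.203 231.824   3.201] [ 0.1  0.2 -0.3 -0.1 -0.4 -0.3  0.6  0.3]
[627.716 233.096   3.21 ] [ 0.4 -0.8  0.4 -0.8  0.2 -0.7 -0.9  0.3 -0.4 -0.3 -0.8 -0.8 -0.7 -0.8
  0.2 -0.3]
```

{"method": "carry_out", "body": {"rows": [[[0,-0.02,0],[0,0,0],0.5],[[0,-0.0355,0],[0,0,0],0.5],[[0,-0.0355,0],[0,0,0],0.5],[[0,-0.0355,0],[0,0,0],0.5],[[0,-0.0355,0],[0,0,0],0.5],[[0,-0.0355,0],[0,0,0],0.5],[[0,-0.0355,0],[0,0,0],0.5],[[0,-0.0355,0],[0,0,0],0.5],[[-0.003,-0.0155,0.03],[0,0,0],0.5],[[0,0,0.02],[0,0,-0.07],0.5],[[0,0,0],[0,0,0],0.5],[[0,0,0],[0,0,0],0.5]]}}

```text
t: 23.02
ee_pos: [601.2, 230.4, 65.7]
orientation: [3.138, 0.108, -0.007]
ft_force: [-1.0, -0.3, 0.2]
width: 43.6
```

```bash
python3 plan.py 604.3 231.4 45 -86 .037
```

```text
t 23.02 pos [601.2 230.4  65.7] head -86.06 z [-0.0046 -0.0018 -1.    ] F [-1.  -0.3  0.2] w 43.6 q [ 0.35  0.65  1.66 -0.    0.83  1.85]
local total m [ 0.0033 -0.0008  0.0207] rows 1 per [ 0.0033 -0.0008  0.0207]
turn [ 0.0015  0.0047 -0.0011] rows 1 per [ 0.0015  0.0047 -0.0011]
```

{"method": "carry_out", "body": {"rows": [[[0.002,-0.001,0.02],[0,0,0],0.5],[[0,0,0.015],[0,0,0],0.5],[[0,0,0],[0,0,0],0.5],[[0,0,0],[0,0,0],0.5]]}}

```text
t: 23.35
ee_pos: [604.4, 231.1, 32.6]
orientation: [3.139, 0.107, -0.003]
ft_force: [-0.6, -1.1, 0.4]
width: 43.9
```

```bash
python3 plan.py 604.3 231.4 3 -86 .037;python3 - <<'E'
from h import *
s=img('scene');crop(s,250,240,400,370,5,'pics/g19.png')
E
```

```text
t 23.35 pos [604.4 231.1  32.6] head -86.1 z [-1.7e-03 -7.0e-04 -1.0e+00] F [-0.6 -1.1  0.4] w 43.9 q [ 0.35  0.7   1.66 -0.    0.78  1.85]
local total m [-0.0001 -0.0003  0.0296] rows 1 per [-0.0001 -0.0003  0.0296]
turn [ 0.0005  0.0017 -0.0017] rows 1 per [ 0.0005  0.0017 -0.0017]
```

View pics/g19.png

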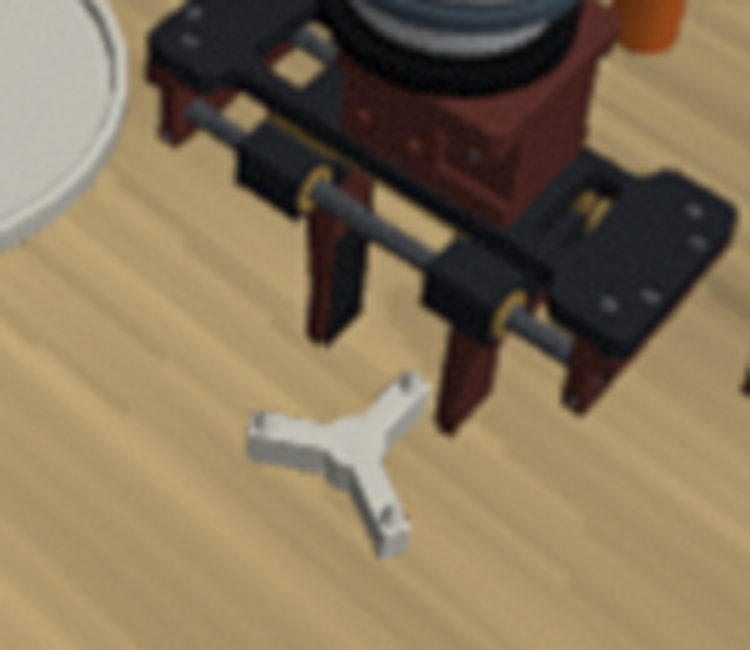

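{"method": "carry_out", "body": {"rows": [[[0,0,0.015],[0,0,0],0.5],[[0,0,0.012],[0,0,0],0.5],[[0,0,0.002],[0,0,0],0.5],[[0,0,0],[0,0,0],0.5],[[0,0,0],[0,0,0],0.6],[[0,0,0],[0,0,0],0.75],[[0,0,0],[0,0,0],0.9],[[0,0,0],[0,0,0],1],[[0,0,0],[0,0,0],1],[[0,0,0],[0,0,0],1],[[0,0,0],[0,0,0],1]]}}

```text
t: 24.32
ee_pos: [605.1, 232.1, 4.3]
orientation: [-3.14, -0.11, -0.001]
ft_force: [0.5, 0.5, 2.0]
width: 9.7
```

```bash
python3 plan.py 604.3 231.4 3 -86 .037;python3 - <<'E'
from h import *
s=img('scene');crop(s,250,240,400,370,5,'pics/g20.png')
E
```

```text
t 24.32 pos [605.1 232.1   4.3] head -86.0 z [ 4.e-04  2.e-04 -1.e+00] F [0.5 0.5 2. ] w 9.7 q [0.35 0.74 1.67 0.   0.73 1.85]
local total m [-0.0008  0.0006  0.0013] rows 1 per [-0.0008  0.0006  0.0013]
turn [-0.0001 -0.0004 -0.    ] rows 1 per [-0.0001 -0.0004 -0.    ]
```

View pics/g20.png

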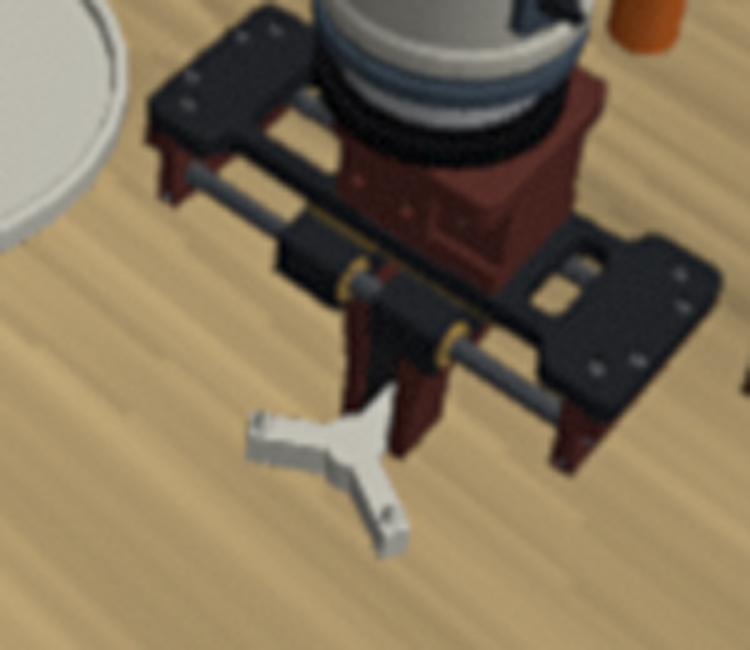

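{"method": "carry_out", "body": {"rows": [[[0,0,-0.005],[0,0,0],1],[[0,0,-0.015],[0,0,0],1],[[0,0,-0.02],[0,0,0],1],[[0,0,-0.02],[0,0,0],1],[[0,0,0],[0,0,0],1],[[0,0,0],[0,0,0],1]]}}

```text
t: 24.87
ee_pos: [606.0, 232.4, 66.0]
orientation: [-3.139, -0.11, -0.005]
ft_force: [0.0, 0.1, -0.9]
width: 9.8
```

```bash
python3 plan.py 608.7 20.5 65 -86 .03
```

```text
t 24.87 pos [606.  232.4  66. ] head -86.0 z [ 0.0032  0.0012 -1.    ] F [ 0.   0.1 -0.9] w 9.8 q [ 0.35  0.65  1.66 -0.    0.83  1.85]
local total m [-0.0121  0.2116  0.0008] rows 8 per [-0.0015  0.0264  0.0001]
turn [-0.0009 -0.0033 -0.    ] rows 1 per [-0.0009 -0.0033 -0.    ]
```

{"method": "carry_out", "body": {"rows": [[[-0.001,0.0176,0],[0,0,0],1],[[-0.0014,0.0264,0],[0,0,0],1],[[-0.0014,0.0264,0],[0,0,0],1],[[-0.0014,0.0264,0],[0,0,0],1],[[-0.0014,0.0264,0],[0,0,0],1],[[-0.0014,0.0264,0],[0,0,0],1],[[-0.0014,0.0264,0],[0,0,0],1],[[-0.0014,0.0264,0],[0,0,0],1],[[0,0.0088,0],[0,0,0],1],[[0,0,0],[0,0,0],1],[[0,0,0],[0,0,0],1],[[0,0,0],[0,0,0],1]]}}

```text
t: 25.87
ee_pos: [608.6, 21.6, 63.6]
orientation: [-3.139, -0.111, 0.001]
ft_force: [0.6, 0.0, -0.9]
width: 9.6
```

```bash
python3 plan.py 608.7 20.5 10.7 -86 .037;python3 - <<'E'
from h import *
s=img('scene');crop(s,150,180,330,330,4,'pics/g21.png')
E
```

```text
t 25.87 pos [608.6  21.6  63.6] head -85.97 z [-6.e-04  2.e-04 -1.e+00] F [ 0.6  0.  -0.9] w 9.6 q [0.02 0.61 1.75 0.   0.78 1.52]
local total m [0.0001 0.0011 0.0529] rows 2 per [0.     0.0006 0.0265]
turn [-0.0003  0.0006  0.0006] rows 1 per [-0.0003  0.0006  0.0006]
```

View pics/g21.png

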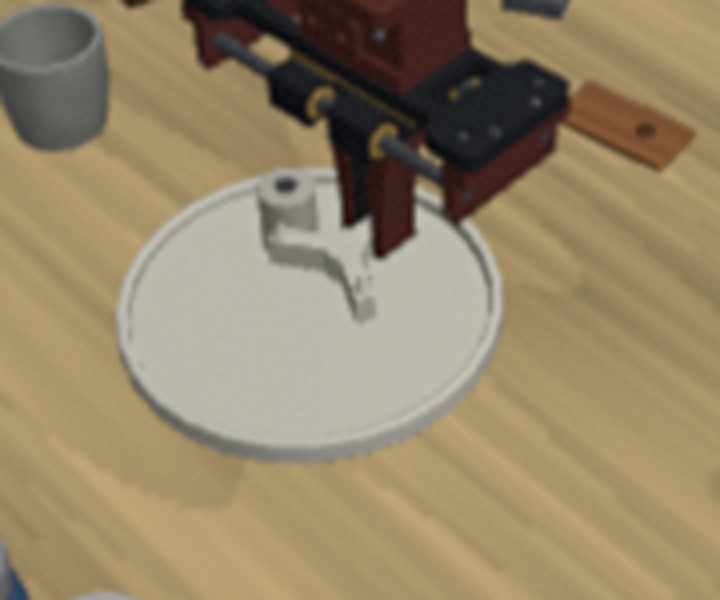

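{"method": "carry_out", "body": {"rows": [[[0,0,0.015],[0,0,0],1],[[0,0,0.015],[0,0,0],1],[[0,0,0.013],[0,0,0],1],[[0,0,0.006],[0,0,0],1],[[0,0,0.003],[0,0,0],1],[[0,0,0],[0,0,0],1],[[0,0,0],[0,0,0],1]]}}

```text
t: 26.5
ee_pos: [609.1, 20.8, 12.2]
orientation: [3.14, 0.11, 0.0]
ft_force: [0.1, -0.3, -0.3]
width: 10.0
```

```bash
python3 plan.py 608.7 20.5 10.7 -86 .037;python3 - <<'E'
from h import *
s=img('scene');crop(s,150,180,330,330,4,'pics/g22.png')
E
```

```text
t 26.5 pos [609.1  20.8  12.2] head -85.98 z [ 3.e-04 -0.e+00 -1.e+00] F [ 0.1 -0.3 -0.3] w 10.0 q [ 0.01  0.69  1.76 -0.    0.69  1.52]
local total m [-0.0004  0.0003  0.0015] rows 1 per [-0.0004  0.0003  0.0015]
turn [ 0.     -0.0003  0.0003] rows 1 per [ 0.     -0.0003  0.0003]
```

View pics/g22.png

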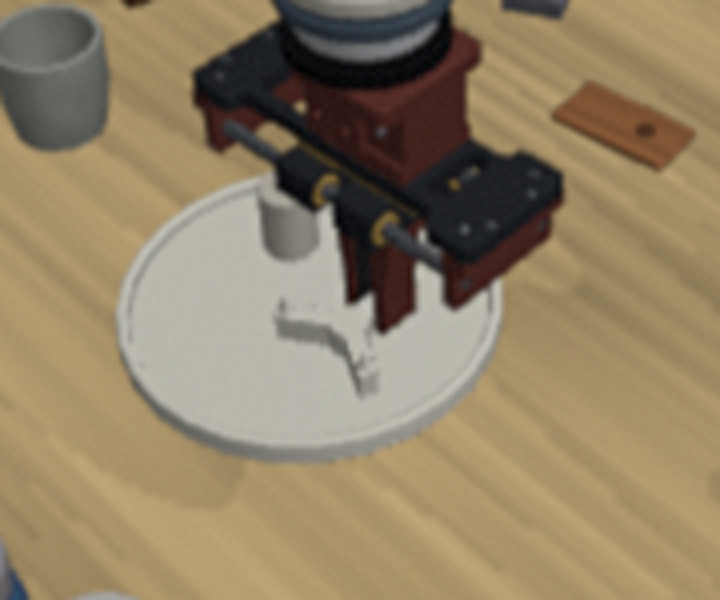

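{"method": "carry_out", "body": {"rows": [[[0,0,0.0012],[0,0,0],1],[[0,0,0],[0,0,0],1],[[0,0,0],[0,0,0],1]]}}

```text
t: 26.8
ee_pos: [609.1, 20.5, 11.2]
orientation: [3.14, 0.109, 0.001]
ft_force: [0.8, 0.2, -0.7]
width: 9.7
```

{"method": "carry_out", "body": {"rows": [[[0,0,0],[0,0,0],0.8],[[0,0,0],[0,0,0],0.7],[[0,0,0],[0,0,0],0.65],[[0,0,0],[0,0,0],0.65],[[0,0,-0.015],[0,0,0],0.65],[[0,0,-0.025],[0,0,0],0.65],[[0,0,-0.035],[0,0,0],0.65],[[0,0,-0.04],[0,0,0],0.65],[[0,0,-0.04],[0,0,0],0.45],[[0,0,0],[0,0,0],0.45]]}}

```text
t: 27.63
ee_pos: [613.5, 20.7, 173.9]
orientation: [3.139, 0.11, 0.02]
ft_force: [2.1, 0.1, 0.1]
width: 40.7
```

```bash
python3 plan.py 431.5 117 170 -141 .037;python3 - <<'E'
from h import *
s=img('scene');crop(s,150,180,330,330,4,'pics/g23.png')
E
```

```text
t 27.63 pos [613.5  20.7 173.9] head -86.0 z [ 1.270e-02  2.000e-04 -9.999e-01] F [2.1 0.1 0.1] w 40.7 q [0.01 0.46 1.7  0.   0.97 1.52]
local total m [-0.1749 -0.1088  0.0016] rows 6 per [-0.0292 -0.0181  0.0003]
turn [-0.0054 -0.012   0.9599] rows 8 per [-0.0007 -0.0015  0.12  ]
```

View pics/g23.png

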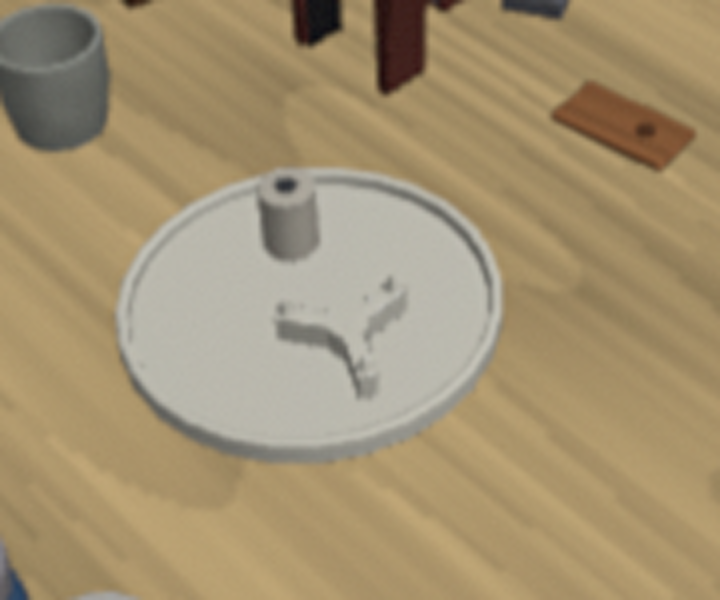

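{"method": "carry_out", "body": {"rows": [[[-0.029,-0.0181,0],[0,0,0],0.4],[[-0.029,-0.0181,0],[0,0,0],0.4],[[-0.029,-0.0181,0],[0,0,0],0.4],[[-0.029,-0.0181,0],[0,0,0],0.4],[[-0.029,-0.0181,0],[0,0,0],0.4],[[-0.029,-0.0181,0],[0,0,0],0.4],[[0,0,0.03],[0,0,0],0.4],[[0,0,0.02],[0,0,0],0.4],[[0,0,0],[0,0,0],0.4],[[0,0,0],[0,0,0],0.4]]}}

```text
t: 28.52
ee_pos: [426.5, 116.5, 114.7]
orientation: [3.139, 0.11, -0.006]
ft_force: [-0.2, -1.0, 1.0]
width: 52.7
```

```bash
python3 plan.py 431.5 117 85 -86 .037
```

```text
t 28.52 pos [426.5 116.5 114.7] head -85.99 z [-3.6e-03 -9.0e-04 -1.0e+00] F [-0.2 -1.   1. ] w 52.7 q [ 0.24  0.34  2.1  -0.    0.71  1.74]
local total m [ 0.0052 -0.0001  0.0297] rows 1 per [ 0.0052 -0.0001  0.0297]
turn [0.0006 0.0036 0.0002] rows 1 per [0.0006 0.0036 0.0002]
```

{"method": "carry_out", "body": {"rows": [[[0.004,0,0.015],[0,0,0],0.4],[[0,0,0.012],[0,0,0],0.4],[[0,0,0],[0,0,0],0.4],[[0,0,0],[0,0,0],0.4]]}}

```text
t: 28.85
ee_pos: [431.9, 116.9, 89.0]
orientation: [3.14, 0.109, -0.001]
ft_force: [-0.2, -1.0, -0.2]
width: 52.7
```

```bash
python3 plan.py 431.5 117 25 -86 .037;python3 - <<'E'
from h import *
s=img('scene');crop(s,290,130,440,270,5,'pics/g24.png')
E
```

```text
t 28.85 pos [431.9 116.9  89. ] head -86.03 z [-7.e-04 -2.e-04 -1.e+00] F [-0.2 -1.  -0.2] w 52.7 q [ 0.24  0.39  2.1  -0.    0.65  1.74]
local total m [-0.0003 -0.0002  0.064 ] rows 2 per [-0.0001 -0.0001  0.032 ]
turn [ 0.0001  0.0007 -0.0006] rows 1 per [ 0.0001  0.0007 -0.0006]
```

View pics/g24.png

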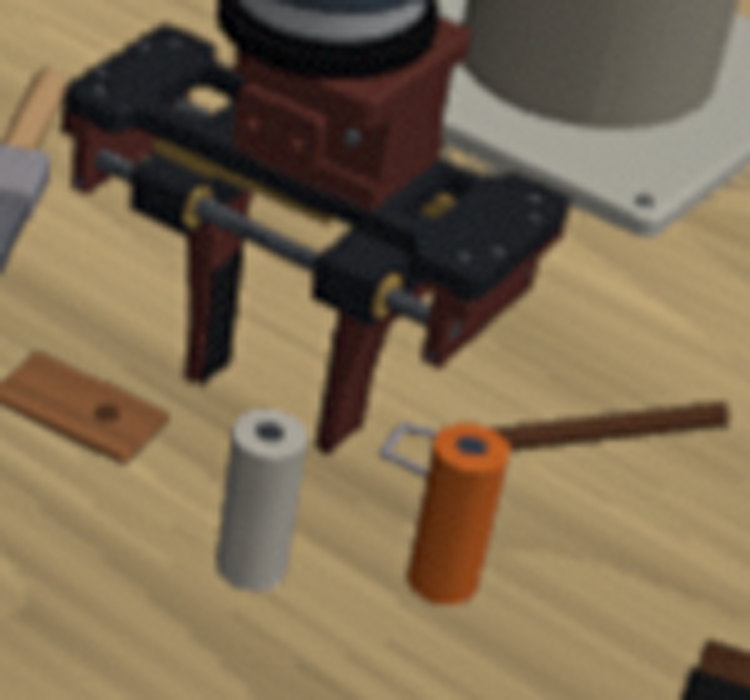

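{"method": "carry_out", "body": {"rows": [[[0,0,0.02],[0,0,0],0.4],[[0,0,0.025],[0,0,0],0.4],[[0,0,0.015],[0,0,0],0.4],[[0,0,0],[0,0,0],0.4],[[0,0,0],[0,0,0],0.5],[[0,0,0],[0,0,0],0.6],[[0,0,0],[0,0,0],0.75],[[0,0,0],[0,0,0],0.9],[[0,0,0],[0,0,0],0.9],[[0,0,0],[0,0,0],0.9]]}}

```text
t: 29.73
ee_pos: [432.6, 117.3, 29.9]
orientation: [-3.139, -0.11, -0.003]
ft_force: [0.2, 0.2, 7.7]
width: 29.5
```

```bash
python3 plan.py 431.5 117 25 -86 .037;python3 - <<'E'
from h import *
s=img('scene');crop(s,290,130,440,270,5,'pics/g25.png')
E
```

```text
t 29.73 pos [432.6 117.3  29.9] head -86.0 z [ 2.2e-03  5.0e-04 -1.0e+00] F [0.2 0.2 7.7] w 29.5 q [0.24 0.52 2.11 0.   0.5  1.74]
local total m [-0.0011  0.0002  0.0049] rows 1 per [-0.0011  0.0002  0.0049]
turn [-0.0004 -0.0022 -0.0001] rows 1 per [-0.0004 -0.0022 -0.0001]
```

View pics/g25.png

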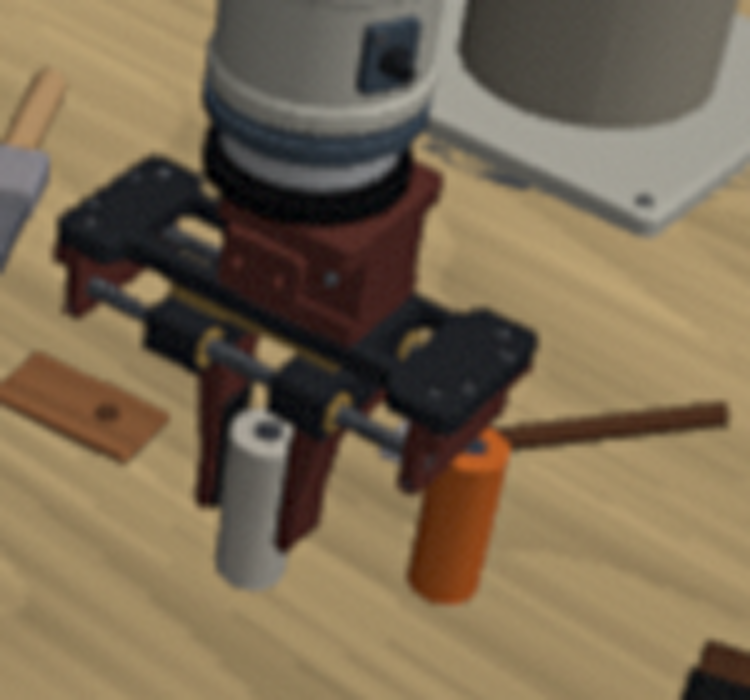

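{"method": "carry_out", "body": {"rows": [[[0,0,-0.008],[0,0,0],0.9],[[0,0,-0.02],[0,0,0],0.9],[[0,0,-0.03],[0,0,0],0.9],[[0,0,-0.03],[0,0,0],0.9],[[0,0,0],[0,0,0],0.9],[[0,0,0],[0,0,0],0.9]]}}

```text
t: 30.28
ee_pos: [432.8, 117.3, 118.7]
orientation: [-3.139, -0.11, -0.007]
ft_force: [0.3, -0.3, -1.5]
width: 29.6
```

```bash
python3 plan.py 489.6 -345.3 115 -86 .034
```

```text
t 30.28 pos [432.8 117.3 118.7] head -86.0 z [ 0.0043  0.001  -1.    ] F [ 0.3 -0.3 -1.5] w 29.6 q [ 0.24  0.34  2.09 -0.    0.72  1.74]
local total m [0.0243 0.4655 0.0034] rows 14 per [0.0017 0.0332 0.0002]
turn [-0.0007 -0.0044 -0.    ] rows 1 per [-0.0007 -0.0044 -0.    ]
```

{"method": "carry_out", "body": {"rows": [[[0.0008,0.0155,0],[0,0,0],0.9],[[0.0017,0.0325,0],[0,0,0],0.9],[[0.0017,0.0325,0],[0,0,0],0.9],[[0.0017,0.0325,0],[0,0,0],0.9],[[0.0017,0.0325,0],[0,0,0],0.9],[[0.0017,0.0325,0],[0,0,0],0.9],[[0.0017,0.0325,0],[0,0,0],0.9],[[0.0017,0.0325,0],[0,0,0],0.9],[[0.0017,0.0325,0],[0,0,0],0.9],[[0.0017,0.0325,0],[0,0,0],0.9],[[0.0017,0.0325,0],[0,0,0],0.9],[[0.0017,0.0325,0],[0,0,0],0.9]]}}

```text
t: 31.28
ee_pos: [476.0, -254.8, 115.3]
orientation: [-3.138, -0.109, 0.004]
ft_force: [0.4, 0.5, -0.9]
width: 29.8
```

{"method": "carry_out", "body": {"rows": [[[0.0017,0.0325,0],[0,0,0],0.9],[[0.0017,0.0325,0],[0,0,0],0.9],[[0.001,0.0275,0],[0,0,0],0.9],[[0,0,0],[0,0,0],0.9],[[0,0,0],[0,0,0],0.9],[[0,0,0],[0,0,0],0.9]]}}

```text
t: 31.78
ee_pos: [486.8, -344.5, 115.3]
orientation: [-3.138, -0.109, 0.004]
ft_force: [-0.1, 0.4, -0.3]
width: 29.7
```

```bash
python3 plan.py 489.6 -345.3 37 -86 .037;python3 - <<'E'
from h import *
s=img('scene');crop(s,120,60,310,210,4,'pics/g26.png')
E
```

```text
t 31.78 pos [ 486.8 -344.5  115.3] head -86.02 z [-0.0025  0.0021 -1.    ] F [-0.1  0.4 -0.3] w 29.7 q [-0.64  0.52  1.76  0.    0.86  0.87]
local total m [0.003  0.0012 0.0783] rows 3 per [0.001  0.0004 0.0261]
turn [-0.0023  0.0024 -0.0004] rows 1 per [-0.0023  0.0024 -0.0004]
```

View pics/g26.png

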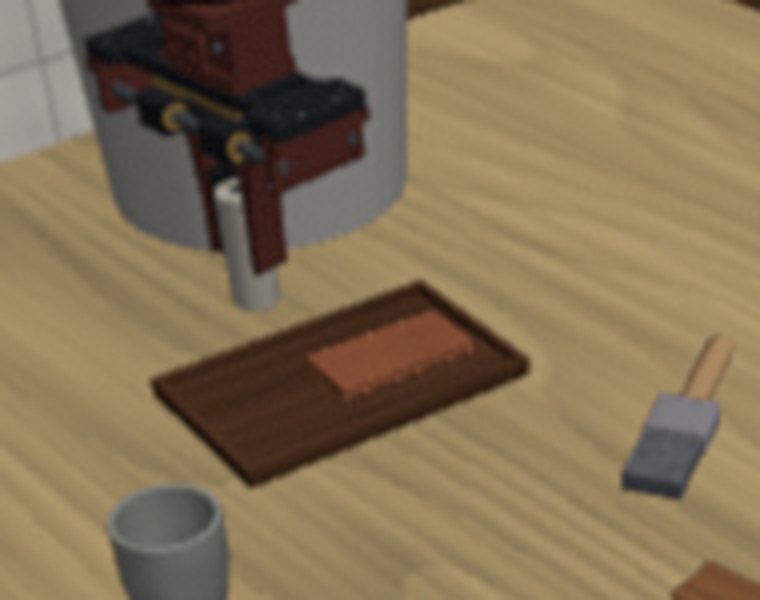

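{"method": "carry_out", "body": {"rows": [[[0.002,0,0.02],[0,0,0],0.9],[[0,0,0.025],[0,0,0],0.9],[[0,0,0.02],[0,0,0],0.9],[[0,0,0.008],[0,0,0],0.9],[[0,0,0.003],[0,0,0],0.9],[[0,0,0],[0,0,0],0.9],[[0,0,0],[0,0,0],0.9]]}}

```text
t: 32.42
ee_pos: [490.5, -345.4, 41.6]
orientation: [3.139, 0.11, 0.001]
ft_force: [0.1, 0.5, -1.3]
width: 29.7
```

```bash
python3 plan.py 489.6 -345.3 36 -86 .037;python3 - <<'E'
from h import *
s=img('scene');crop(s,120,60,310,210,4,'pics/g27.png')
E
```

```text
t 32.42 pos [ 490.5 -345.4   41.6] head -85.97 z [ 8.e-04 -6.e-04 -1.e+00] F [ 0.1  0.5 -1.3] w 29.7 q [-0.63  0.64  1.78  0.    0.73  0.87]
local total m [-0.0009 -0.0002  0.0056] rows 1 per [-0.0009 -0.0002  0.0056]
turn [ 0.0006 -0.0008  0.0005] rows 1 per [ 0.0006 -0.0008  0.0005]
```

View pics/g27.png

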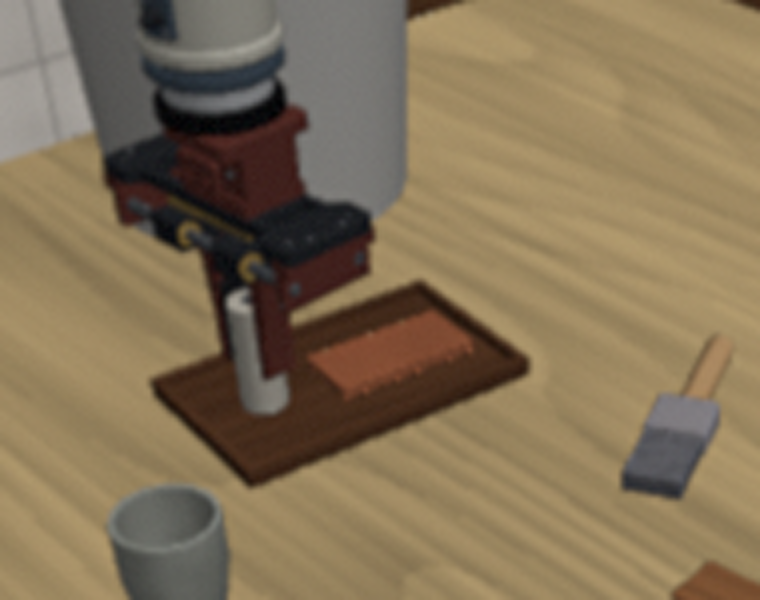

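{"method": "carry_out", "body": {"rows": [[[0,0,0.003],[0,0,0],0.9],[[0,0,0.0015],[0,0,0],0.9],[[0,0,0],[0,0,0],0.9],[[0,0,0],[0,0,0],0.9]]}}

```text
t: 32.8
ee_pos: [490.0, -345.6, 36.5]
orientation: [3.139, 0.11, 0.0]
ft_force: [0.5, -0.3, -1.5]
width: 29.6
```

{"method": "carry_out", "body": {"rows": [[[0,0,0.0006],[0,0,0],0.9],[[0,0,0],[0,0,0],0.9],[[0,0,0],[0,0,0],0.6],[[0,0,0],[0,0,0],0.55],[[0,0,0],[0,0,0],0.5],[[0,0,0],[0,0,0],0.5],[[0,0,-0.015],[0,0,0],0.5],[[0,0,-0.025],[0,0,0],0.5],[[0,0,-0.04],[0,0,0],0.5],[[0,0,-0.04],[0,0,0],0.5],[[0,0,0],[0,0,0],0.5]]}}

```text
t: 33.72
ee_pos: [493.7, -348.2, 163.2]
orientation: [3.132, 0.109, 0.015]
ft_force: [0.7, -0.8, -0.1]
width: 44.1
```

```bash
python3 plan.py 400 -150 220 -86 .037;python3 - <<'E'
from h import *
s=img('scene');crop(s,120,60,310,210,4,'pics/g28.png')
E
```

```text
t 33.72 pos [ 493.7 -348.2  163.2] head -86.01 z [ 0.0096 -0.007  -0.9999] F [ 0.7 -0.8 -0.1] w 44.1 q [-0.63  0.46  1.73  0.    0.94  0.87]
local total m [-0.0791 -0.2038 -0.0591] rows 7 per [-0.0113 -0.0291 -0.0084]
turn [ 0.0077 -0.0091 -0.0001] rows 1 per [ 0.0077 -0.0091 -0.0001]
```

View pics/g28.png

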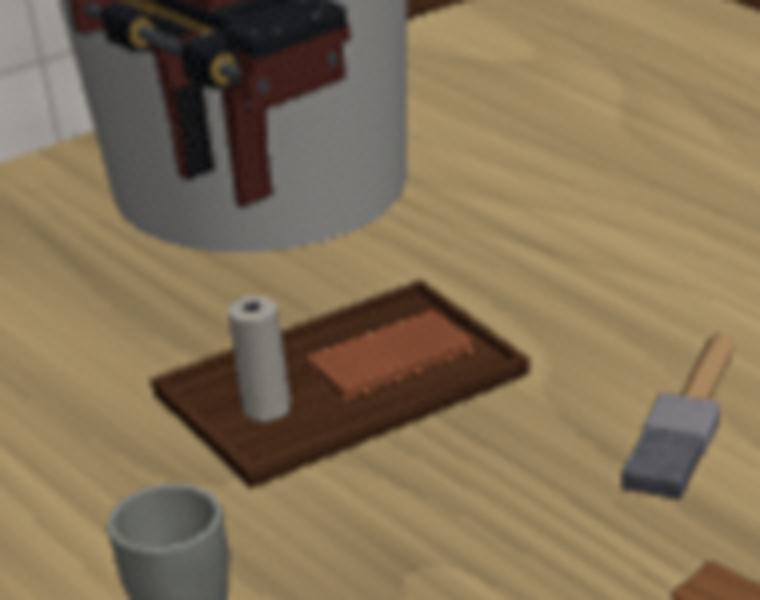

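Retreat and check all from both cameras.

{"method": "carry_out", "body": {"rows": [[[0,0,-0.03],[0,0,0],0.5],[[-0.0113,-0.029,-0.01],[0,0,0],0.5],[[-0.0113,-0.029,-0.01],[0,0,0],0.5],[[-0.0113,-0.029,0],[0,0,0],0.5],[[-0.0113,-0.029,0],[0,0,0],0.5],[[-0.0113,-0.029,0],[0,0,0],0.5],[[-0.0113,-0.029,0],[0,0,0],0.5],[[0,-0.029,0],[0,0,0],0.5],[[0,-0.029,0],[0,0,0],0.5],[[0,-0.029,0],[0,0,0],0.5],[[0,0,0],[0,0,0],0.5],[[0,0,0],[0,0,0],0.5]]}}

```text
t: 34.77
ee_pos: [403.5, -88.7, 205.0]
orientation: [-3.139, -0.114, 0.002]
ft_force: [0.1, -0.2, 0.5]
width: 43.9
```

```bash
python3 - <<'E'
from h import *
s=img('scene','pics/f1.png')
t=img('top','pics/f2.png');o=readout.get_obs();print(o['t'],o['ee_pos'],o['ft_force'])
crop(s,330,180,500,340,4,'pics/f3.png');crop(t,240,120,450,290,3,'pics/f4.png')
E
```

```text
34.8667 [404.10564806 -90.10526208 205.25011213] [0.85015833 0.34405096 1.22337407]
```

View pics/f1.png

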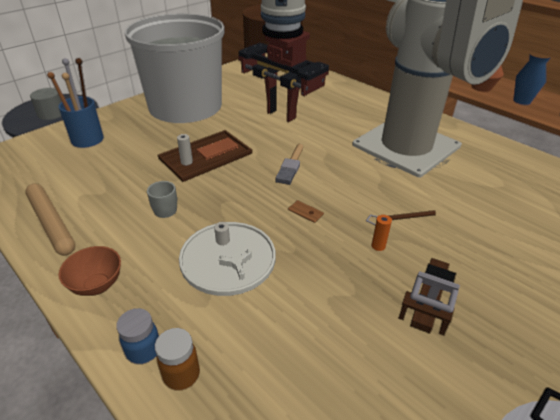

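View pics/f2.png

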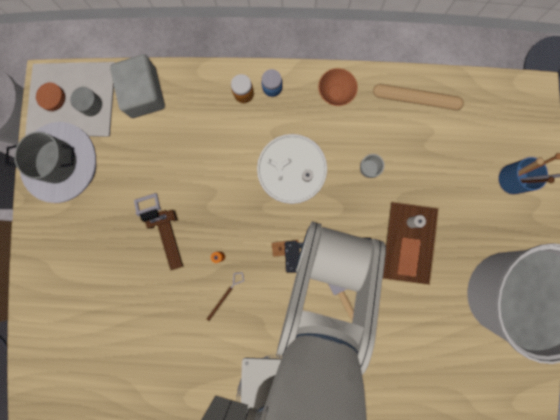

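View pics/f3.png

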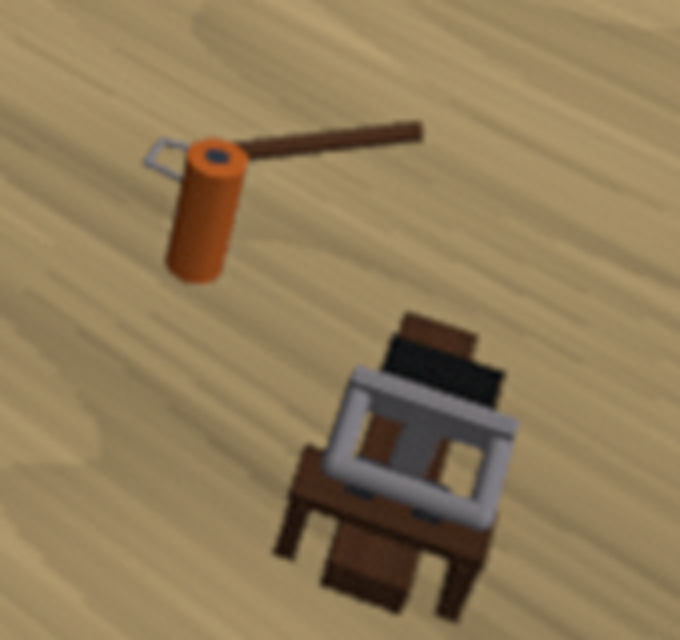

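View pics/f4.png

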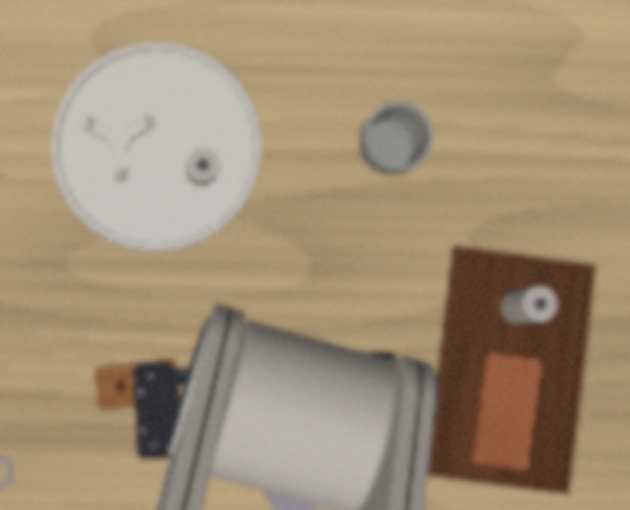

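```bash
python3 -c "
from workcell import close_job
print(close_job())"
```

```text
the job is handed in; nothing more can be done
None
```

Both kits are made up and the job is handed in, at about 35 s of the 136 s allowed; it reports no verdict.

- **Bar and tile:** I swung the bar up and back to about 1.83 rad, judged from the tool path, with the tile still in its place. I then slid the tile about 46 mm forward and lifted it out. It was regripped at the fingertips so that it could be set down flat.
- **Tray:** the tile lies flat on the floor and the tall off-white prop stands beside it.
- **Dish:** the stilt lies points up and the short prop stands beside it.

The last pictures from both cameras show all four parts inside their rims, the props upright and the bar still open. The cup and the orange prop look unmoved, and the gripper is clear of everything. The largest wrist force I read was about 13 N.

None of my checks failed. The two cameras disagreed by up to about 6 mm on the stilt's first position and about 8 mm on the tray's. I refitted the stilt from both views; for the tray I took a position between the two readings, close to the top camera's, and the placings were checked afterwards in the pictures.

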